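Fit a guide post into the slotted film transport plate

TASK

Take the guide post out of its wooden rest and lower its T-shaped bolt head lengthwise into the slot of the aluminium plate, at least 40 mm clear of the stop block, until its flange lies on the plate; slide it along the slot until the flange presses against the stop block with about 10 newtons, felt rather than rammed, then turn the post clockwise a quarter turn so that the head lies square across the slot. Then turn the nut on top clockwise until the post is firmly clamped, upright and still at the stop, without forcing anything, and let go; leave everything else where it is.

Things in the scene. Friction and masses are not known exactly. Their poses are not given: they have to be found in the camera images.
- post_grip (a point): Centre of the guide post's square steel grip block (28 x 28 mm, 24 mm high; flats face x and y), on the post's axis, 42 mm above the underside of its flange. z up the post, x along the length of the T-head. Below the block: black roller 26 mm diameter (7 to 30 mm above that underside); above it: the nut. Whole post about 0.4 kg; starts upright in the rest, fits the slot either way round.
- flange (a point): Centre of the underside of the post's round flange (44 mm diameter, 7 mm thick); axes as post_grip. The post is 84.5 mm high above this point and its bolt reaches 18 mm below it. In the slot, the flange lies on the plate's top.
- post: The guide post's body (flange, roller, grip block; carries bolt and nut). Origin and axes as flange.
- bolt: Dark T-bolt of the post; origin under the middle of its head, 18 mm below the flange when slack. Head 35.5 mm long (x), 18 wide, 8 high; neck 15 mm diameter. It turns with the post. From lengthwise in the slot only a clockwise turn (from above) works: it stops against the channel walls within about 8 degrees of square (0.2 N m is plenty). The other way it jams half-way.
- nut_grip (a point): Middle height of the free part of the nut's upright bar, on the post's axis, 77 mm above the flange's underside. The bar is 24 mm long along this point's x, 12 mm thick along its y, from 60.5 to 84.5 mm above the flange's underside; a 16 mm round stem under it stands on the grip block (top at 54 mm).
- nut (a joint): Turn of the nut relative to the post, rad, growing clockwise from above (tightening), 0 to 3.0; starts slack at 0 to 0.3. It draws the bolt up 2 mm per rad. Slack it turns against 0.2 N m; at about 1.0 the head meets the lips from below and the load then rises steeply, by some 150 N and 0.3 N m per rad. Well clamped is 20 to 90 N; it holds when let go. Over 110 N is overtightened.
- plate: Fixed aluminium plate 320 x 130 mm, top 30 mm above its origin (centre of underside). x along its length and its slot (centre line y = 0, ends closed 6 mm short). Slot mouth 20 mm wide through 8 mm lips; below, a channel 36 mm wide with its floor 6 mm above the origin. A small fixed roller (22 mm diameter, 36 high) stands on it at x -130, y +45 mm.
- stop: Dark steel stop block fixed on the plate's top across the slot, in the plate's +x half: 16 mm along x (parallel to the plate's x), 60 mm across, 12 mm high; origin centre of underside. The flange meets its -x face: the post's axis is then 30 mm from this origin. Rigid: do not push it with more than 20 N.
- rest: Plywood rest block 64 x 64 mm, 30 mm high, fixed; origin centre of underside. Its well, 40 (along x) x 22 mm and 26 mm deep, holds the T-head with 2 mm of play; the flange lies on top.
- tin: Round closed film tin, 84 mm diameter, 34 mm high, loose; leave alone.
- reel: Film reel lying flat, 124 mm diameter, 19 mm high, loose; leave alone.
- cleaner: White bottle, 52 mm diameter, 130 mm high, loose; leave alone.
- driver: Screwdriver lying between the robot and the plate, loose; leave alone.
- loupe: Black magnifier, 44 mm diameter, 34 mm high, loose; leave alone.
- core: White film core ring, 64 mm diameter, 16 mm high, loose; leave alone.
- spare: Short spare roller, 32 mm diameter, 34 mm high, no T-head and no nut, loose; leave alone.
Things that resemble listed ones, but are neither listed nor needed, are in the scene too. Leave any red or turquoise look-alike of the post alone.

How it is judged:
By the outcome, as a careful person would: the job done as asked, in the order asked, and still so for the second after the job is handed in, with the robot touching nothing.
It also fails if it takes over 72 s, if anything falls off the work surface, if the arm or the gripper's body presses on something with over 40 N, if the wrist force passes 120 N, or if a joint passes its speed limit or range.

ROBOT

A 6-joint arm with a two-finger parallel gripper is mounted at the origin on the work surface. World frame = base frame: x ahead of the robot, y to its left, z up, the work surface at z = 0. Lengths are in m, angles in rad, forces in N, time in s.
With the tool pointing down it reaches from about 0.25 to 0.8 m from the base axis. Payload 8.5 kg.
Tool frame: the origin (TCP) lies at the very end of the fingers, on their centre line; the grasp point (between the pads) lies 19 mm behind it (arm.grip_point_offset is the distance from the TCP to the grasp point, in m); z points along the fingers, y is the direction in which the jaws open and shut (so a half turn about z gives the same grasp; the last joint's range is limited). The gripper opens to 85 mm and grips with 20 to 120 N. Pads are 22 mm wide; open, the fingers measure 114 mm over their backs; the gripper's body (76 mm by 85 mm) begins 54 mm behind the grasp point. The pads swing forward as they close: fully open they stand 13 mm farther back than shut.
Start: joints at [1.32, 0.238, -0.013, 1.319, 0, 1.571], TCP at [0.13, 0.509, 0.231] pointing down, gripper open.
Joint ranges: [-2.66, 2.66], [-1.03, 1.9], [-1.14, 1.46], [-1.82, 2.27], [-1.45, 1.34], [-3.14, 3.14]. Speed limits (rad/s): [2.22, 2.22, 2.79, 3.14, 3.14, 3.14].

INTERFACE

Orientations are given as [roll, pitch, yaw] about the fixed x, y, z axes, in that order (R = Rz(yaw) Ry(pitch) Rx(roll)).
In Python, from workcell import arm gives the robot as it stands.
- The arm moves only by the tool step_arm, never from a script. Its argument "moves" is one flat list of numbers, 5 for each row, row after row: the shift along the tool's x, y, z in units of 30 mm (1.0 is 30 mm), then the turn about the tool's z in units of 0.5 rad (1.0 is 0.5 rad), then the closure, from -1 (fully open) to 1 (shut), so that 0 is half open. In form: [x, y, z, yaw, grip, x, y, z, yaw, grip, ...]. A call has exactly 5 rows; each row shifts and turns the commanded pose from where the row before left it, along the tool's axes as they then stand; what a row does not reach is not made up. A row lasts 1/12 s, in which the tool goes at most 41.7 mm and 7.16 degrees, less where a joint would pass 70% of its speed; a pose out of reach is approached as far as the arm can. A call with a number of a shift or a turn outside -1 to 1 is refused whole. A call with a gripper value outside its range is refused whole. The fingers move at their own pace and stop on an object; "grip_force" is the grip in N (left out, the last holds). Time passes only in rows, so rows that do not move let the fingers close, or fill a call up. It gives the time, the measured TCP pose, the force and the opening at its end, in the units of the state.
- arm.get_state(): the state, without advancing time (a new reading comes with each control period).
- arm.grab_frame(name): name is "scene" or "top" or "wrist"; returns (picture, depth): 400x640x3 uint8, red, green, blue; 400x640 float32, m along the optical axis (not along the pixel's ray), 0 where there is no reading.
- arm.calibration(name): a dict with "vfov" (degrees; the focal length in pixels is half the picture's height over the tangent of half this angle, whatever the lens; pixels are square), "cx", "cy" (the principal point, pixels), "pose" (4x4, takes a point from camera to world coordinates). Camera axes: x right, y up, looking along -z (the intrinsics and any distortion apply to the point x, -y, -z); pixel columns grow to the right and rows downward; lengths in m; the calibration is good to about 2 mm. A picture is of the moment at which its call begins: read the wrist's pose just before it. calibration takes no time and is no camera call; for the wrist camera it gives the pose at the moment of the call.
- arm.hand_in(): hands the job in, once; it reports no verdict.
The state is a dict: "time_s": time; "q": joint angles; "qd": joint speeds; "effort": joint torques, N m; "tool_pos": TCP position; "tcp_rot": TCP orientation; "wrist_force": force on the tool from outside, world axes, zero at the start; "ft_torque": the same for the moment, N m; "finger_gap": finger opening in m.
Only numpy, scipy, OpenCV 4.12 (cv2) and the standard library are available. Lean on these libraries where they do the work, as an engineer would, in place of code of your own. Each camera call takes 0.05 s, during which the arm holds its last target.

## Working session

There is one attempt and no reset: what is moved stays moved. The work goes in short steps, Python scripts to look and compute and a tool call to move; the robot and the scene stay as the last step left them, time stands still between calls to the robot, and variables do not carry over. Pictures are saved under pics/ and viewed, and the job is handed in when it is done.

Besides the shell and the picture viewer there is one more tool, called after "Emit:" as name(argument=value, ...) on one line, values as JSON. step_arm: Moves the arm, as the interface text tells. Its arguments: {"type":"object","properties":{"moves":{"type":"array","items":{"type":"number","minimum":-1,"maximum":1}},"grip_force":{"type":"number"}},"required":["moves"]}

```bash
mkdir -p pics; ls; cat > h.py <<'E'
import numpy as np,cv2
from workcell import arm
def grab(n,tag):
    c=arm.calibration(n); p,d=arm.grab_frame(n)
    cv2.imwrite(f'pics/{tag}.png',cv2.cvtColor(p,cv2.COLOR_RGB2BGR)); np.savez(f'pics/{tag}.npz',p=p,d=d,pose=c['pose'],v=c['vfov'],cx=c['cx'],cy=c['cy'],extra=str(c))
    return p,d,c
def load(tag):
    z=np.load(f'pics/{tag}.npz'); c=dict(vfov=float(z['v']),cx=float(z['cx']),cy=float(z['cy']),pose=z['pose']); return z['p'],z['d'],c
def ray(c,u,v):
    f=200/np.tan(np.radians(c['vfov'])/2); T=np.array(c['pose'])
    d=np.array([(u-c['cx'])/f,-(v-c['cy'])/f,-1.]); return T[:3,3],T[:3,:3]@d
def onz(c,u,v,z):
    o,d=ray(c,u,v); return o+d*(z-o[2])/d[2]
def pt(c,u,v,dep):
    o,d=ray(c,u,v); return o+d*dep
def proj(c,P):
    f=200/np.tan(np.radians(c['vfov'])/2); T=np.array(c['pose']); q=T[:3,:3].T@(np.array(P)-T[:3,3])
    return c['cx']+f*q[0]/-q[2], c['cy']-f*q[1]/-q[2]
E
python3 - <<'E'
from h import *
print(arm.get_state())
for n in ['top','scene','wrist']:
    p,d,c=grab(n,n+'0'); print(n,{k:(np.round(v,4) if k!='model' else v) if not isinstance(v,(str,dict)) else v for k,v in c.items()})
E
```

```text
pics
{'time_s': 0.0, 'q': array([ 1.31999768e+00,  2.38784462e-01, -1.42752372e-02,  1.31917155e+00,
        4.58433857e-05,  1.57080493e+00]), 'qd': array([ 0.00036743, -0.00043955,  0.00066868, -0.00079219, -0.00038095,
       -0.0010115 ]), 'effort': array([-1.74331376e-04, -5.38774395e+01,  3.46439445e+01,  1.83673500e-02,
        4.81650363e-05,  3.55082662e-06]), 'tool_pos': array([0.1301769 , 0.50817751, 0.23066751]), 'tcp_rot': array([-3.14015773e+00, -4.58309895e-05,  2.89078534e+00]), 'wrist_force': array([-0.01459528,  0.49526439, -0.8288888 ]), 'ft_torque': array([-0.02458832,  0.040064  , -0.02270403]), 'finger_gap': 0.08573554761212665}
top {'vfov': np.float64(57.2567), 'cx': np.float64(318.5993), 'cy': np.float64(202.6676), 'pose': array([[ 0.0252,  0.9828, -0.183 ,  0.3947],
       [-0.9996,  0.0276,  0.0104,  0.042 ],
       [ 0.0153,  0.1827,  0.9831,  1.1133],
       [ 0.    ,  0.    ,  0.    ,  1.    ]])}
scene {'vfov': np.float64(50.7603), 'cx': np.float64(314.464), 'cy': np.float64(198.2174), 'pose': array([[-0.176 , -0.8459,  0.5034,  1.021 ],
       [ 0.9844, -0.1468,  0.0975,  0.1039],
       [-0.0085,  0.5127,  0.8585,  0.876 ],
       [ 0.    ,  0.    ,  0.    ,  1.    ]])}
wrist {'vfov': np.float64(69.5179), 'cx': np.float64(321.899), 'cy': np.float64(196.285), 'pose': array([[ 0.248 , -0.9329, -0.2611,  0.0642],
       [ 0.9688,  0.2385,  0.0679,  0.5257],
       [-0.001 , -0.2698,  0.9629,  0.3733],
       [ 0.    ,  0.    ,  0.    ,  1.    ]])}
```

View pics/top0.png

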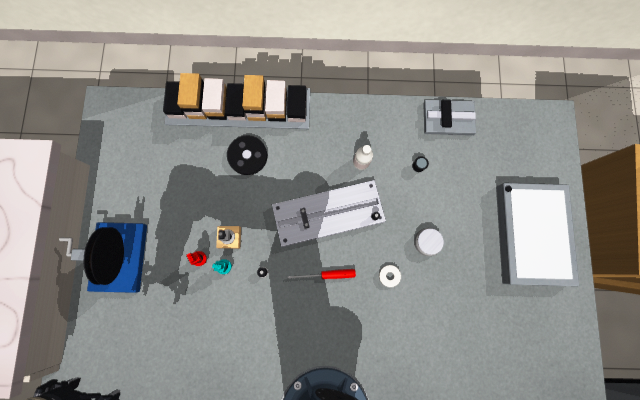

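View pics/scene0.png

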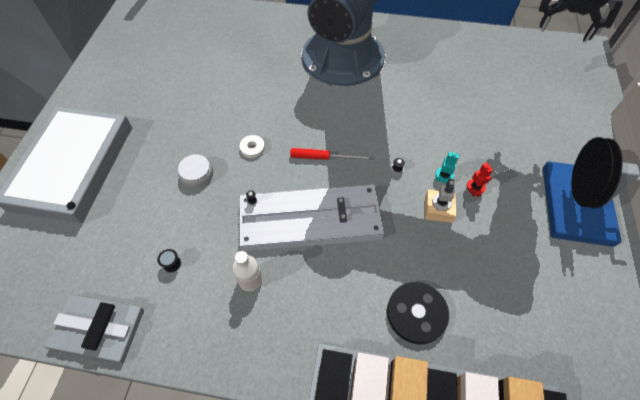

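View pics/wrist0.png

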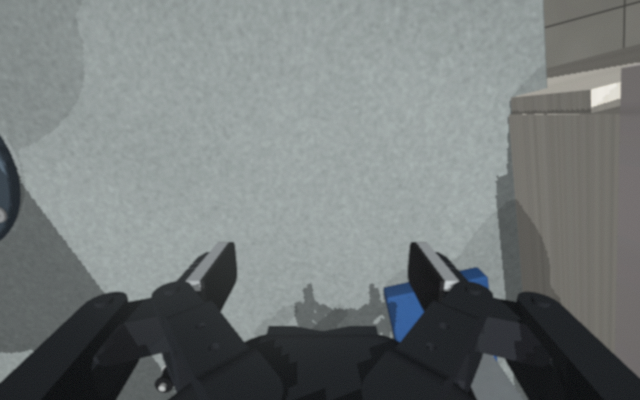

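```bash
python3 - <<'E'
from h import *
a=cv2.imread('pics/top0.png');b=cv2.imread('pics/scene0.png')
A=cv2.resize(a[215:285,175:275],None,fx=5,fy=5,interpolation=cv2.INTER_CUBIC)
B=cv2.resize(b[140:230,410:510],None,fx=4,fy=4,interpolation=cv2.INTER_CUBIC)
h=max(A.shape[0],B.shape[0])
cv2.imwrite('pics/c1.png',cv2.resize(np.hstack([cv2.copyMakeBorder(x,0,h-x.shape[0],0,0,0) for x in(A,B)]),None,fx=.88,fy=.88))
A=cv2.resize(a[170:255,262:395],None,fx=6,fy=6,interpolation=cv2.INTER_CUBIC); cv2.imwrite('pics/c2.png',A)
p,d,c=load('top0');
for u,v in [(228,237),(220,245),(238,245),(305,217),(376,215),(262,271),(374,186),(285,240),(300,300)]: print(u,v,np.round(pt(c,u,v,d[v,u]),3))
p,d,c=load('scene0');
for u,v in [(341,205),(251,196),(450,185),(430,213),(447,217),(300,230)]: print(u,v,np.round(pt(c,u,v,d[v,u]),3))
E
```

```text
228 237 [0.482 0.283 0.079]
220 245 [0.462 0.317 0.029]
238 245 [0.464 0.265 0.024]
305 217 [0.55  0.07  0.041]
376 215 [ 0.558 -0.136  0.065]
262 271 [0.39  0.189 0.035]
374 186 [ 0.652 -0.136  0.032]
285 240 [0.482 0.127 0.031]
300 300 [0.309 0.078 0.   ]
341 205 [0.54  0.072 0.044]
251 196 [ 0.564 -0.13   0.065]
450 185 [0.493 0.297 0.116]
430 213 [0.519 0.275 0.031]
447 217 [0.519 0.315 0.024]
300 230 [ 0.613 -0.009  0.031]
```

View pics/c1.png

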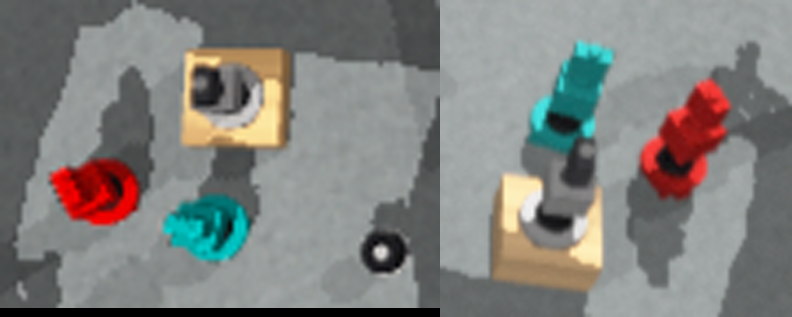

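View pics/c2.png

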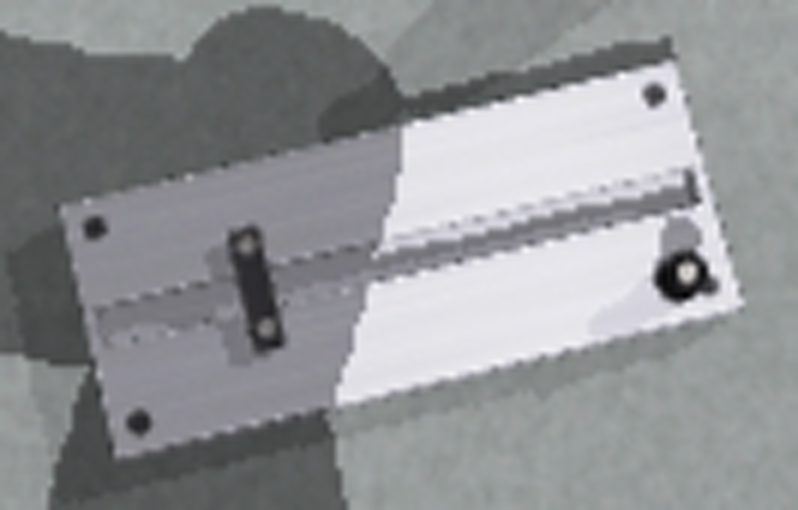

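```bash
cat >> h.py <<'E'
def cloud(c,d):
    v,u=np.mgrid[0:400,0:640]; f=200/np.tan(np.radians(c['vfov'])/2); T=np.array(c['pose'])
    q=np.stack([(u-c['cx'])/f,-(v-c['cy'])/f,-np.ones_like(u,float)],-1)*d[...,None]
    return q@T[:3,:3].T+T[:3,3]
E
python3 - <<'E'
from h import *
for n in ['top0','scene0']:
    p,d,c=load(n); P=cloud(c,d)
    def comp(zlo,zhi,seed,box):
        m=(P[...,2]>zlo)&(P[...,2]<zhi)&(d>0)&(abs(P[...,0]-seed[0])<box)&(abs(P[...,1]-seed[1])<box)
        n_,l,s,ce=cv2.connectedComponentsWithStats(m.astype(np.uint8))
        k=1+np.argmax(s[1:,4]); return P[l==k]
    for nm,zr,sd,bx in [('plate',(.02,.045),(.57,-.01),.22),('rest',(.02,.036),(.485,.285),.06)]:
        q=comp(*zr,sd,bx); r=cv2.minAreaRect(q[:,:2].astype(np.float32)); print(n,nm,len(q),np.round(np.median(q[:,2]),4),np.round(r[0],4),np.round(r[1],4),r[2])
    # posts: highest points
    hs=p.astype(int)
    R,G,B=hs[...,0],hs[...,1],hs[...,2]
    for nm,m in [('red',(R>150)&(G<60)),('turq',(G>120)&(R<70)&(B>110))]:
        q=P[m&(P[...,2]<.03)&(abs(P[...,0]-.42)<.12)&(abs(P[...,1]-.3)<.12)]; print(nm,len(q),np.round(np.mean(q,0),3),q.min(0).round(3),q.max(0).round(3))
    q=P[(P[...,2]>.06)&(np.hypot(P[...,0]-.48,P[...,1]-.285)<.03)]; print('post top',len(q),q.mean(0).round(4),q.max(0).round(3))
    q=q[q[:,2]>.1]; r=cv2.minAreaRect(q[:,:2].astype(np.float32)) if len(q)>3 else 0; print(r, q[:,2].max() if len(q) else '')
    print('tcp px wrist', )
p,d,c=load('wrist0'); print(proj(c,[.1302,.5082,.2307]),proj(c,[.1302,.5082,.11]))
E
```

```text
top0 plate 3925 0.0305 [0.5683 0.0007] [0.1308 0.3203] 15.102299690246582
top0 rest 316 0.0304 [0.488  0.2973] [0.063  0.0655] 1.5292528867721558
red 49 [0.413 0.369 0.024] [ 0.403  0.358 -0.   ] [0.432 0.389 0.029]
turq 50 [0.393 0.295 0.023] [ 0.381  0.284 -0.001] [0.414 0.327 0.029]
post top 124 [0.4858 0.2917 0.0941] [0.501 0.31  0.121]
((0.48714780807495117, 0.29667362570762634), (0.011821773834526539, 0.022622523829340935), 89.8817138671875) 0.12068980370629578
tcp px wrist
scene0 plate 6355 0.0298 [0.5679 0.004 ] [0.1331 0.3197] 15.195304870605469
scene0 rest 469 0.0298 [0.4879 0.2991] [0.0658 0.0647] 0.27537816762924194
red 39 [0.425 0.381 0.025] [0.406 0.36  0.022] [0.439 0.4   0.029]
turq 49 [0.405 0.3   0.025] [0.385 0.286 0.019] [0.419 0.325 0.03 ]
post top 252 [0.4924 0.2956 0.0906] [0.504 0.312 0.119]
((0.48837798833847046, 0.29834485054016113), (0.023291928693652153, 0.011849225498735905), 5.1074113845825195) 0.11880448643711261
tcp px wrist
(np.float64(321.02308339339703), np.float64(246.69170552062195)) (np.float64(321.5310144386796), np.float64(190.648380962478))
```

Emit:
step_arm(moves=[-0.89, -0.25, 0, 0, -1, -0.89, -0.25, 0, 0, -1, -0.89, -0.25, 0, 0, -1, -0.89, -0.25, 0, 0, -1, -0.89, -0.25, 0, 0, -1])

```text
time_s: 0.57
tool_pos: [0.2511, 0.4382, 0.2311]
tcp_rot: [-3.141, -0.0, 2.891]
wrist_force: [-0.1, 0.5, -0.4]
finger_gap: 0.0853
```

Emit:
step_arm(moves=[-0.89, -0.25, 0, 0, -1, -0.89, -0.25, 0, 0, -1, -0.89, -0.25, 0, 0, -1, -0.89, -0.25, 0, 0, -1, -0.89, -0.25, 0, 0, -1])

```text
time_s: 0.98
tool_pos: [0.3713, 0.3686, 0.2311]
tcp_rot: [-3.141, -0.0, 2.891]
wrist_force: [0.1, 0.9, -0.9]
finger_gap: 0.0855
```

Emit:
step_arm(moves=[-0.89, -0.25, 0, 0, -1, -0.89, -0.25, 0, 0, -1, -0.89, -0.25, 0, 0, -1, -0.89, -0.25, 0, 0, -1, -0.89, -0.25, 0, 0, -1])

```text
time_s: 1.4
tool_pos: [0.4913, 0.2992, 0.231]
tcp_rot: [-3.141, -0.0, 2.891]
wrist_force: [-0.1, 0.3, 0.1]
finger_gap: 0.0854
```

Emit:
step_arm(moves=[0, 0, 0, -0.17, -1, 0, 0, 0, -0.17, -1, 0, 0, 0, -0.16, -1, 0, 0, 0, 0, -1, 0, 0, 0, 0, -1])

```text
time_s: 1.82
tool_pos: [0.4902, 0.3001, 0.231]
tcp_rot: [-3.141, -0.0, 3.138]
wrist_force: [-0.6, -0.3, 0.2]
finger_gap: 0.0852
```

```bash
python3 - <<'E'
from h import *
s=arm.get_state(); print({k:np.round(v,4) for k,v in s.items()})
grab('wrist','w1')
E
```

```text
{'time_s': np.float64(1.8167), 'q': array([ 5.4930e-01,  3.2500e-01,  1.0790e-01,  1.3543e+00, -1.0000e-04,
        5.5270e-01]), 'qd': array([ 0.0025, -0.0031,  0.0009,  0.0002, -0.0008,  0.0191]), 'effort': array([-2.37300e-01, -6.06951e+01,  3.48832e+01,  2.90000e-03,
       -7.20000e-03, -4.70200e-01]), 'tool_pos': array([0.4902, 0.3001, 0.231 ]), 'tcp_rot': array([-3.1412e+00, -5.0000e-04,  3.1382e+00]), 'wrist_force': array([-0.6341, -0.3306,  0.2394]), 'ft_torque': array([-0.049 , -0.0159,  0.0074]), 'finger_gap': np.float64(0.0852)}
```

View pics/w1.png

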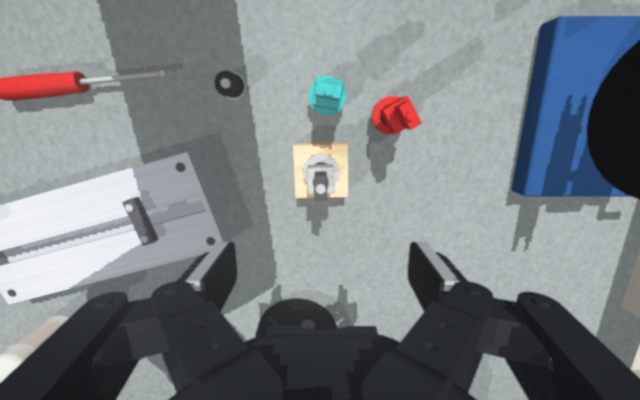

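```bash
python3 - <<'E'
from h import *
a=cv2.imread('pics/w1.png')
cv2.imwrite('pics/c3.png',cv2.resize(a[130:215,280:360],None,fx=7,fy=7,interpolation=cv2.INTER_CUBIC))
p,d,c=load('w1');P=cloud(c,d)
near=np.hypot(P[...,0]-.488,P[...,1]-.298)<.06
for nm,lo,hi in [('rest',.022,.034),('flange',.034,.045),('block',.06,.09),('nut',.1,.13)]:
    q=P[near&(P[...,2]>lo)&(P[...,2]<hi)]; r=cv2.minAreaRect(q[:,:2].astype(np.float32)); print(nm,len(q),np.median(q[:,2]).round(4),np.round(r[0],4),np.round(r[1],4),round(r[2],1))
# rest by colour
hsv=cv2.cvtColor(a,cv2.COLOR_BGR2HSV); m=cv2.inRange(hsv,(8,60,120),(25,255,255)); m[:130]=0;m[215:]=0;m[:,:280]=0;m[:,360:]=0
pts=cv2.findNonZero(m); r=cv2.minAreaRect(cv2.convexHull(pts)); print(r)
w=np.array([onz(c,*q,0.03)[:2] for q in cv2.boxPoints(r)]); print(w.round(4),w.mean(0).round(4))
E
```

```text
rest 1557 0.0301 [0.487 0.298] [0.0642 0.0633] 1.2
flange 392 0.0372 [0.4827 0.2985] [0.0429 0.0352] 87.4
block 492 0.0838 [0.4867 0.2985] [0.0282 0.0279] 1.4
nut 358 0.1146 [0.4866 0.2987] [0.0113 0.0239] 89.9
((320.0, 170.0), (54.0, 52.0), 90.0)
[[0.4531 0.2677]
 [0.4532 0.3289]
 [0.5193 0.3302]
 [0.5191 0.2658]] [0.4862 0.2982]
```

View pics/c3.png

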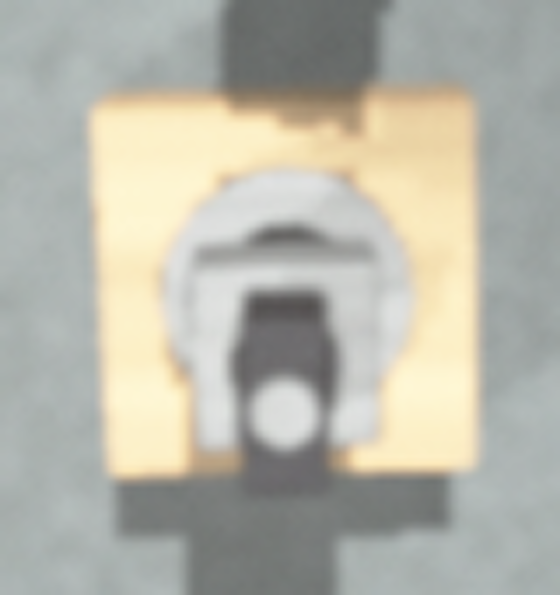

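Emit:
step_arm(moves=[0.11, -0.05, 0.2, -0.05, -1, 0, 0, 0.7, 0, -1, 0, 0, 0.8, 0, -1, 0, 0, 0.8, 0, -1, 0, 0, 0.7, 0, -1], grip_force=40)

```text
time_s: 2.28
tool_pos: [0.4862, 0.2984, 0.1337]
tcp_rot: [-3.141, -0.0, -3.117]
wrist_force: [0.3, -0.3, -0.8]
finger_gap: 0.0855
```

Emit:
step_arm(moves=[0, 0, 0.7, 0, -1, 0, 0, 0.7, 0, -1, 0, 0, 0.7, 0, -1, 0, 0, 0.5, 0, -1, 0, 0, 0.13, 0, -1])

```text
time_s: 2.7
tool_pos: [0.4851, 0.2977, 0.0506]
tcp_rot: [-3.139, -0.004, -3.117]
wrist_force: [-0.0, -0.5, 1.1]
finger_gap: 0.0851
```

Emit:
step_arm(moves=[0, 0, 0, 0, 1, 0, 0, 0, 0, 1, 0, 0, 0, 0, 1, 0, 0, 0, 0, 1, 0, 0, 0, 0, 1], grip_force=40)

```text
time_s: 3.12
tool_pos: [0.4876, 0.2988, 0.0545]
tcp_rot: [3.141, 0.002, -3.117]
wrist_force: [-0.4, -1.4, 5.4]
finger_gap: 0.027
```

Emit:
step_arm(moves=[0, 0, 0, 0, 1, 0, 0, 0, 0, 1, 0, 0, 0, 0, 1, 0, 0, 0, 0, 1, 0, 0, 0, 0, 1])

```text
time_s: 3.53
tool_pos: [0.4876, 0.2988, 0.0545]
tcp_rot: [3.141, 0.002, -3.118]
wrist_force: [-0.4, -1.6, 5.7]
finger_gap: 0.0276
```

```bash
python3 - <<'E'
from h import *
s=arm.get_state(); print({k:np.round(v,4) for k,v in s.items()})
E
```

```text
{'time_s': np.float64(3.5333), 'q': array([ 5.499e-01,  4.285e-01, -2.089e-01,  9.318e-01, -3.000e-04,
        5.259e-01]), 'qd': array([ 0.0012,  0.0002, -0.0004, -0.0009,  0.0001,  0.0023]), 'effort': array([ 6.52200e-01, -5.99617e+01,  2.84310e+01, -5.91400e-01,
        2.45700e-01,  1.59000e-02]), 'tool_pos': array([0.4876, 0.2988, 0.0545]), 'tcp_rot': array([ 3.1410e+00,  1.5000e-03, -3.1176e+00]), 'wrist_force': array([-0.3766, -1.6487,  5.7408]), 'ft_torque': array([-0.2428,  0.0797,  0.0501]), 'finger_gap': np.float64(0.0276)}
```

Emit:
step_arm(moves=[0, 0, -0.1, 0, 1, 0, 0, -0.2, 0, 1, 0, 0, -0.4, 0, 1, 0, 0, -0.6, 0, 1, 0, 0, -0.8, 0, 1])

```text
time_s: 3.95
tool_pos: [0.4859, 0.298, 0.1158]
tcp_rot: [-3.14, -0.003, -3.117]
wrist_force: [0.6, 0.9, -5.3]
finger_gap: 0.0274
```

Emit:
step_arm(moves=[0, 0, -0.8, 0, 1, 0, 0, -0.7, 0, 1, 0, 0, -0.5, 0, 1, 0, 0, -0.3, 0, 1, 0, 0, 0, 0, 1])

```text
time_s: 4.37
tool_pos: [0.4877, 0.2991, 0.1873]
tcp_rot: [3.14, 0.002, -3.117]
wrist_force: [-0.3, 0.5, -3.1]
finger_gap: 0.0272
```

```bash
python3 - <<'E'
from h import *
s=arm.get_state(); print({k:np.round(v,4) for k,v in s.items()})
p,d,c=grab('scene','s1'); grab('wrist','w2')
u,v=map(int,proj(c,[.487,.3,.16])); print(u,v)
a=cv2.imread('pics/s1.png');b=cv2.imread('pics/w2.png')
A=cv2.resize(a[max(0,v-60):v+40,u-50:u+50],(400,400),interpolation=cv2.INTER_CUBIC)
B=cv2.resize(b[150:310,240:400],(400,400),interpolation=cv2.INTER_CUBIC)
cv2.imwrite('pics/c4.png',np.hstack([A,B]))
E
```

```text
{'time_s': np.float64(4.3667), 'q': array([ 0.5502,  0.3337,  0.0083,  1.2426, -0.    ,  0.5259]), 'qd': array([ 0.0011,  0.0239, -0.0528, -0.0462,  0.0003, -0.    ]), 'effort': array([-8.00000e-04, -6.30736e+01,  3.56389e+01,  9.01500e-01,
        2.60000e-03,  1.00000e-04]), 'tool_pos': array([0.4877, 0.2991, 0.1873]), 'tcp_rot': array([ 3.1402e+00,  2.4000e-03, -3.1174e+00]), 'wrist_force': array([-0.3104,  0.5013, -3.1213]), 'ft_torque': array([ 0.0298, -0.054 ,  0.0421]), 'finger_gap': np.float64(0.0272)}
457 170
```

View pics/c4.png

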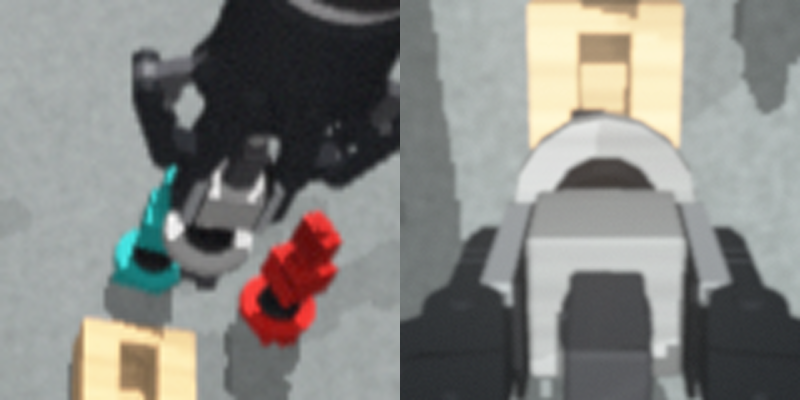

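Emit:
step_arm(moves=[-0.1, -0.4, 0, 0, 1, -0.2, -0.8, 0, 0, 1, -0.2, -0.8, 0, 0, 1, -0.2, -0.8, 0, 0, 1, -0.2, -0.8, 0, 0, 1])

```text
time_s: 4.88
tool_pos: [0.5161, 0.1896, 0.1839]
tcp_rot: [-3.14, -0.002, -3.117]
wrist_force: [-0.4, 0.6, -3.8]
finger_gap: 0.0273
```

Emit:
step_arm(moves=[-0.2, -0.8, 0, 0, 1, -0.2, -0.8, 0, 0, 1, -0.2, -0.8, 0, 0, 1, -0.2, -0.8, 0, 0, 1, -0.2, -0.8, 0, 0, 1])

```text
time_s: 5.3
tool_pos: [0.5489, 0.0702, 0.184]
tcp_rot: [-3.141, -0.002, -3.118]
wrist_force: [0.3, 1.3, -4.0]
finger_gap: 0.0272
```

Emit:
step_arm(moves=[-0.2, -0.8, 0, 0, 1, -0.2, -0.8, 0, 0, 1, -0.2, -0.8, 0, -0.1, 1, -0.1, -0.4, 0, -0.2, 1, 0, 0, 0, -0.24, 1])

```text
time_s: 5.72
tool_pos: [0.573, -0.0145, 0.1838]
tcp_rot: [-3.141, -0.002, -2.846]
wrist_force: [-0.1, 0.3, -4.5]
finger_gap: 0.0272
```

Emit:
step_arm(moves=[0, 0, 0, -0.24, 1, 0, 0, 0, -0.24, 1, 0, 0, 0, -0.24, 1, 0, 0, 0, -0.24, 1, 0, 0, 0, -0.24, 1])

```text
time_s: 6.13
tool_pos: [0.5722, -0.0118, 0.1839]
tcp_rot: [3.14, -0.002, -2.242]
wrist_force: [0.1, 0.1, -4.2]
finger_gap: 0.0273
```

Emit:
step_arm(moves=[0, 0, 0, -0.24, 1, 0, 0, 0, -0.24, 1, 0, 0, 0, -0.24, 1, 0, 0, 0, -0.24, 1, 0, 0, 0, -0.24, 1])

```text
time_s: 6.55
tool_pos: [0.5722, -0.0117, 0.1839]
tcp_rot: [3.139, -0.0, -1.642]
wrist_force: [0.2, -0.5, -3.7]
finger_gap: 0.0273
```

Emit:
step_arm(moves=[0, 0, 0, -0.24, 1, 0, 0, 0, -0.24, 1, 0, 0, 0, -0.2, 1, 0, 0, 0, 0, 1, 0, 0, 0, 0, 1])

```text
time_s: 6.97
tool_pos: [0.5725, -0.0116, 0.1843]
tcp_rot: [3.14, 0.0, -1.311]
wrist_force: [-0.8, 0.0, -3.1]
finger_gap: 0.0275
```

```bash
python3 - <<'E'
from h import *
s=arm.get_state(); print({k:np.round(v,4) for k,v in s.items()})
p,d,c=grab('wrist','w3')
E
```

```text
{'time_s': np.float64(6.9667), 'q': array([-2.0200e-02,  3.3950e-01,  9.0000e-03,  1.2423e+00, -2.0000e-04,
       -1.8509e+00]), 'qd': array([ 0.0019, -0.0036,  0.0081,  0.0012, -0.0001,  0.0275]), 'effort': array([ 7.20000e-03, -6.34737e+01,  3.55768e+01,  1.25000e-02,
       -5.30000e-03, -6.04600e-01]), 'tool_pos': array([ 0.5725, -0.0116,  0.1843]), 'tcp_rot': array([ 3.1396e+00,  4.0000e-04, -1.3109e+00]), 'wrist_force': array([-0.8169,  0.032 , -3.1158]), 'ft_torque': array([ 0.005 , -0.001 , -0.0234]), 'finger_gap': np.float64(0.0275)}
```

View pics/w3.png

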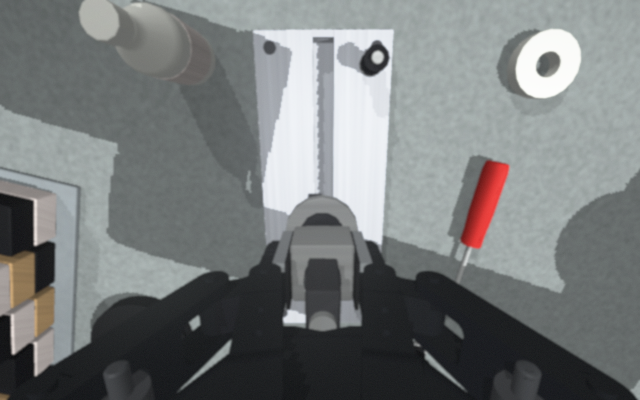

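```bash
cat > fit.py <<'E'
from h import *
import sys
tag=sys.argv[1]
p,d,c=load(tag);P=cloud(c,d)
th=np.radians(105.1); ex=np.array([np.cos(th),np.sin(th)]); ey=np.array([-ex[1],ex[0]])
C=np.array([.568,.002])
def topm(): return (P[...,2]>.0265)&(P[...,2]<.0335)&(d>0)
X=(P[...,:2]-C)@ex; Y=(P[...,:2]-C)@ey
m=topm()&(abs(X)<.165)&(abs(Y)<.07)
rows=[]
for x0 in np.arange(-.15,.1,.004):
    s=m&(abs(X-x0)<.004)
    y=Y[s]
    lo=y[(y<-.0)];hi=y[y>0]
    if len(lo)>20 and len(hi)>20:
        rows.append((x0,lo.max(),hi.min(),lo.min(),hi.max()))
rows=np.array(rows)
if len(rows):
    ok=(rows[:,2]-rows[:,1]>.014)&(rows[:,2]-rows[:,1]<.026)
    print('slot rows',ok.sum(),'width',np.median(rows[ok,2]-rows[ok,1]))
    r=rows[ok]; k=np.polyfit(r[:,0],(r[:,1]+r[:,2])/2,1); print('slot centre y=%.4f+%.4f x'%(k[1],k[0]),'resid',np.std((r[:,1]+r[:,2])/2-np.polyval(k,r[:,0])))
    ok=(rows[:,4]-rows[:,3]>.124); r=rows[ok]
    if len(r)>3:
        k=np.polyfit(r[:,0],(r[:,3]+r[:,4])/2,1); print('edges centre y=%.4f+%.4f x'%(k[1],k[0]),len(r),np.median(r[:,4]-r[:,3]))
print('xmin',np.percentile(X[m],.3))
s=m&(abs(Y)>.02); print('n',s.sum(),P[s][:,2].mean())
E
python3 fit.py w3; python3 fit.py w1; python3 fit.py top0
python3 - <<'E'
from h import *
p,d,c=load('w3');P=cloud(c,d); T=np.array([.5725,-.0116])
n=np.hypot(P[...,0]-T[0],P[...,1]-T[1])<.05
for nm,lo,hi in [('flange',.16,.172),('block',.205,.2165),('nut',.235,.26)]:
    q=P[n&(P[...,2]>lo)&(P[...,2]<hi)]
    if len(q)<4: print(nm,len(q)); continue
    r=cv2.minAreaRect(q[:,:2].astype(np.float32)); print(nm,len(q),np.median(q[:,2]).round(4),np.round(r[0],4),np.round(r[1],4),round(r[2],1))
for t in['top0','w1','scene0']:
    p,d,c=load(t);P=cloud(c,d)
    q=P[(P[...,2]>.036)&(P[...,2]<.055)&(np.hypot(P[...,0]-.55,P[...,1]-.07)<.05)]
    r=cv2.minAreaRect(q[:,:2].astype(np.float32)); print('stop',t,len(q),np.median(q[:,2]).round(4),np.round(r[0],4),np.round(r[1],4),round(r[2],1))
E
```

```text
slot rows 37 width 0.02068600755728719
slot centre y=0.0005+0.0046 x resid 0.0001331558574271783
edges centre y=0.0002+0.0014 x 52 0.12955851808992058
xmin -0.1580691011918787
n 17596 0.030070789325850028
slot rows 49 width 0.02010809762504924
slot centre y=0.0006+0.0017 x resid 7.771930277992161e-05
edges centre y=0.0005+0.0036 x 50 0.12942139653570786
xmin -0.1539754087343417
n 14413 0.030074695748380873
slot rows 60 width 0.021207472540926652
slot centre y=0.0002+0.0012 x resid 0.0005328365004200721
edges centre y=0.0001+0.0010 x 63 0.12869956317064907
xmin -0.1601764947712292
n 2792 0.03031387446674541
flange 1625 0.1669 [ 0.5763 -0.0228] [0.0431 0.0214] 15.0
block 3118 0.2135 [ 0.5731 -0.0124] [0.0549 0.0286] 15.3
nut 16738 0.2461 [ 0.5732 -0.0137] [0.0985 0.0314] 15.0
stop top0 112 0.0421 [0.5499 0.0717] [0.0602 0.0219] 7.7
stop w1 742 0.0419 [0.5479 0.0741] [0.06   0.0174] 15.6
stop scene0 173 0.0419 [0.5489 0.0749] [0.0604 0.0163] 14.6
```

Emit:
step_arm(moves=[0, 0.06, 0.4, 0, 1, 0, 0, 0.8, 0, 1, 0, 0, 0.8, 0, 1, 0, 0, 0.7, 0, 1, 0, 0, 0.4, 0, 1])

```text
time_s: 7.43
tool_pos: [0.5699, -0.0118, 0.0897]
tcp_rot: [3.138, 0.001, -1.311]
wrist_force: [-0.4, 0.0, -4.1]
finger_gap: 0.0275
```

Emit:
step_arm(moves=[0, 0, 0.3, 0, 1, 0, 0, 0, 0, 1, 0, 0, 0, 0, 1, 0, 0, 0, 0, 1, 0, 0, 0, 0, 1])

```text
time_s: 7.85
tool_pos: [0.5722, -0.0117, 0.0845]
tcp_rot: [-3.14, -0.001, -1.308]
wrist_force: [0.0, 0.2, -4.3]
finger_gap: 0.0274
```

```bash
python3 - <<'E'
from h import *
s=arm.get_state(); print({k:np.round(v,4) for k,v in s.items()})
p,d,c=grab('wrist','w4'); P=cloud(c,d); T=s['tool_pos']
n=np.hypot(P[...,0]-T[0],P[...,1]-T[1])<.05
C=np.array([.568,.002]);th=np.radians(105.1); ex=np.array([np.cos(th),np.sin(th)]); ey=np.array([-ex[1],ex[0]])
print('TCP XY',(T[:2]-C)@ex,(T[:2]-C)@ey)
z0=T[2]-.023
m=n&(P[...,2]>z0+.004)&(P[...,2]<z0+.01)
q=P[m]; Y=(q[:,:2]-C)@ey; X=(q[:,:2]-C)@ex; print('flange',len(q),Y.min(),Y.max(),(Y.min()+Y.max())/2,X.min(),np.median(q[:,2])-z0)
E
python3 fit.py w4
```

```text
{'time_s': np.float64(7.85), 'q': array([-2.0400e-02,  4.0190e-01, -1.6540e-01,  1.0017e+00, -1.0000e-04,
       -1.8541e+00]), 'qd': array([ 0.0006, -0.0023, -0.0024, -0.002 ,  0.0015, -0.0008]), 'effort': array([-1.34000e-02, -6.45411e+01,  3.20791e+01,  8.90000e-03,
       -5.00000e-03,  1.21000e-02]), 'tool_pos': array([ 0.5722, -0.0117,  0.0845]), 'tcp_rot': array([-3.1399e+00, -6.0000e-04, -1.3079e+00]), 'wrist_force': array([ 0.0109,  0.2367, -4.2584]), 'ft_torque': array([-0.0271,  0.0704, -0.0264]), 'finger_gap': np.float64(0.0274)}
TCP XY -0.014331207396775368 -0.0004356063528060652
flange 1462 -0.02277091092904301 0.020251796672648523 -0.0012595571281972442 -0.036988623298836586 0.0056871047980189895
slot rows 33 width 0.020048129375530965
slot centre y=0.0002+0.0003 x resid 0.00019068796446867814
edges centre y=0.0003+0.0009 x 47 0.12991346232851742
xmin -0.1485660418484493
n 31729 0.030048080786852456
```

View pics/w4.png

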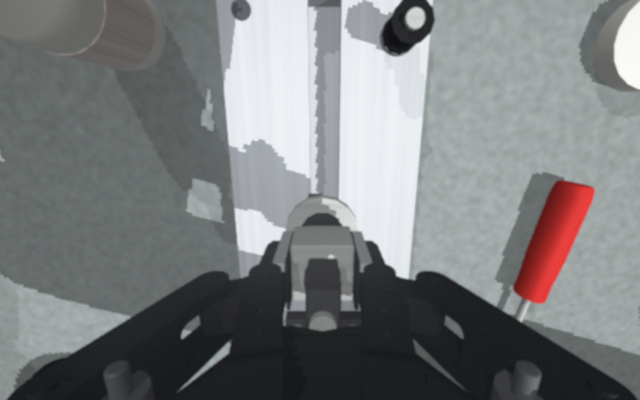

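Emit:
step_arm(moves=[0, 0.05, 0, 0, 1, 0, 0, 0, 0, 1, 0, 0, 0, 0, 1, 0, 0, 0, 0, 1, 0, 0, 0, 0, 1])

```text
time_s: 8.32
tool_pos: [0.57, -0.012, 0.0835]
tcp_rot: [-3.141, -0.0, -1.307]
wrist_force: [0.2, -0.3, -4.1]
finger_gap: 0.0275
```

```bash
cat > chk.py <<'E'
from h import *
import sys
s=arm.get_state(); print({k:np.round(v,4) for k,v in s.items() if k in('tool_pos','tcp_rot','wrist_force','ft_torque','time_s')})
p,d,c=grab('wrist',sys.argv[1]); P=cloud(c,d); T=s['tool_pos']
n=np.hypot(P[...,0]-T[0],P[...,1]-T[1])<.05
C=np.array([.568,.002]);th=np.radians(105.1); ex=np.array([np.cos(th),np.sin(th)]); ey=np.array([-ex[1],ex[0]])
print('TCP XY',(T[:2]-C)@ex,(T[:2]-C)@ey)
z0=T[2]-.023
m=n&(P[...,2]>z0+.004)&(P[...,2]<z0+.01)
q=P[m]; Y=(q[:,:2]-C)@ey; X=(q[:,:2]-C)@ex
if len(q): print('flange',len(q),Y.min(),Y.max(),(Y.min()+Y.max())/2,X.min(),np.median(q[:,2])-z0)
E
python3 chk.py w5; python3 fit.py w5
```

```text
{'time_s': np.float64(8.3167), 'tool_pos': array([ 0.57  , -0.012 ,  0.0835]), 'tcp_rot': array([-3.1415e+00, -1.0000e-04, -1.3074e+00]), 'wrist_force': array([ 0.1845, -0.2712, -4.1291]), 'ft_torque': array([-0.0027, -0.01  ,  0.0153])}
TCP XY -0.014075394037803097 0.0017203133052843956
flange 1452 -0.02068858988044505 0.022537396820258265 0.0009244034699066074 -0.03659306020553054 0.005686351765676702
slot rows 33 width 0.020120948354452963
slot centre y=0.0007+0.0039 x resid 0.00025373060172324173
edges centre y=0.0004+0.0018 x 47 0.1298058184185965
xmin -0.14794243474885158
n 31961 0.030050662981766178
```

Emit:
step_arm(moves=[0, -0.015, 0.1, 0, 1, 0, 0, 0.1, 0, 1, 0, 0, 0.1, 0, 1, 0, 0, 0.1, 0, 1, 0, 0, 0.05, 0, 1])

```text
time_s: 8.78
tool_pos: [0.5701, -0.0119, 0.0692]
tcp_rot: [3.141, 0.0, -1.307]
wrist_force: [-0.0, -0.1, -4.5]
finger_gap: 0.0276
```

Emit:
step_arm(moves=[0, 0, 0.05, 0, 1, 0, 0, 0.05, 0, 1, 0, 0, 0.05, 0, 1, 0, 0, 0, 0, 1, 0, 0, 0, 0, 1])

```text
time_s: 9.2
tool_pos: [0.5704, -0.0119, 0.0654]
tcp_rot: [3.141, -0.0, -1.307]
wrist_force: [-0.6, -0.4, -4.6]
finger_gap: 0.0277
```

```bash
python3 chk.py w6; python3 fit.py w6
```

```text
{'time_s': np.float64(9.2), 'tool_pos': array([ 0.5704, -0.0119,  0.0654]), 'tcp_rot': array([ 3.1415e+00, -1.0000e-04, -1.3074e+00]), 'wrist_force': array([-0.5912, -0.4307, -4.5927]), 'ft_torque': array([ 0.0654, -0.0076,  0.0187])}
TCP XY -0.01408277718974092 0.001339918299333025
flange 1448 -0.02030198293420809 0.02207626476297192 0.0008871409143819155 -0.036595378031766816 0.005689251856474696
slot rows 32 width 0.020082874437079415
slot centre y=0.0007+0.0046 x resid 0.00014520361574420765
edges centre y=0.0005+0.0020 x 42 0.12989911088318118
xmin -0.1417602631640886
n 36325 0.03003760923190073
```

Emit:
step_arm(moves=[0, 0, 0.1, 0, 1, 0, 0, 0.1, 0, 1, 0, 0, 0.08, 0, 1, 0, 0, 0.05, 0, 1, 0, 0, 0.03, 0, 1])

```text
time_s: 9.67
tool_pos: [0.5702, -0.012, 0.0544]
tcp_rot: [3.141, -0.0, -1.307]
wrist_force: [-3.8, 0.2, 7.5]
finger_gap: 0.0276
```

Emit:
step_arm(moves=[0, 0, 0.02, 0, 1, 0, 0, 0.02, 0, 1, 0, 0, 0, 0, 1, 0, 0, 0, 0, 1, 0, 0, 0, 0, 1])

```text
time_s: 10.08
tool_pos: [0.5702, -0.0119, 0.0544]
tcp_rot: [-3.141, -0.0, -1.307]
wrist_force: [-3.7, 0.3, 8.3]
finger_gap: 0.0272
```

Emit:
step_arm(moves=[0, 0, -0.02, 0, 1, -0.1, 0, 0, 0, 1, -0.2, 0, 0, 0, 1, -0.2, 0, 0, 0, 1, -0.2, 0, 0, 0, 1])

```text
time_s: 10.5
tool_pos: [0.5657, 0.0085, 0.0545]
tcp_rot: [-3.14, -0.001, -1.308]
wrist_force: [2.0, -4.0, 2.9]
finger_gap: 0.0277
```

Emit:
step_arm(moves=[-0.2, 0, 0, 0, 1, -0.2, 0, 0, 0, 1, -0.2, 0, 0, 0, 1, -0.2, 0, 0, 0, 1, 0, 0, 0, 0, 1])

```text
time_s: 10.92
tool_pos: [0.559, 0.0328, 0.0545]
tcp_rot: [-3.14, -0.0, -1.306]
wrist_force: [1.3, -0.1, 4.7]
finger_gap: 0.0273
```

```bash
python3 chk.py w7
```

```text
{'time_s': np.float64(10.9167), 'tool_pos': array([0.559 , 0.0328, 0.0545]), 'tcp_rot': array([-3.1403, -0.    , -1.3063]), 'wrist_force': array([ 1.3117, -0.0769,  4.7053]), 'ft_torque': array([ 0.0028, -0.1388, -0.0178])}
TCP XY 0.0320837529830493 0.0006572271166421248
flange 1484 -0.02181980432833654 0.02138824976079448 -0.00021577728377102957 0.009254850661785372 0.005724577348811245
```

Emit:
step_arm(moves=[-0.06, 0, 0, 0, 1, -0.06, 0, 0, 0, 1, -0.06, 0, 0, 0, 1, -0.06, 0, 0, 0, 1, 0, 0, 0, 0, 1])

```text
time_s: 11.38
tool_pos: [0.5576, 0.0383, 0.0545]
tcp_rot: [-3.14, -0.001, -1.307]
wrist_force: [2.7, -4.3, 5.0]
finger_gap: 0.0274
```

Emit:
step_arm(moves=[-0.02, 0, 0, 0, 1, -0.02, 0, 0, 0, 1, -0.02, 0, 0, 0, 1, -0.02, 0, 0, 0, 1, 0, 0, 0, 0, 1])

```text
time_s: 11.8
tool_pos: [0.5571, 0.0402, 0.0545]
tcp_rot: [-3.14, -0.002, -1.308]
wrist_force: [2.6, -5.9, 5.0]
finger_gap: 0.0269
```

Emit:
step_arm(moves=[-0.02, 0, -0.012, 0, 1, -0.02, 0, 0, 0, 1, -0.02, 0, 0, 0, 1, -0.02, 0, 0, 0, 1, 0, 0, 0, 0, 1])

```text
time_s: 12.22
tool_pos: [0.5558, 0.043, 0.0545]
tcp_rot: [-3.141, -0.001, -1.307]
wrist_force: [2.9, -3.9, 3.4]
finger_gap: 0.0271
```

Emit:
step_arm(moves=[-0.02, 0, 0, 0, 1, -0.02, 0, 0, 0, 1, -0.02, 0, 0, 0, 1, 0, 0, 0, 0, 1, 0, 0, 0, 0, 1])

```text
time_s: 12.63
tool_pos: [0.5553, 0.0447, 0.0545]
tcp_rot: [-3.141, -0.0, -1.307]
wrist_force: [2.0, -4.9, 3.6]
finger_gap: 0.0272
```

Emit:
step_arm(moves=[-0.02, 0, 0, 0, 1, 0, 0, 0, 0, 1, -0.02, 0, 0, 0, 1, 0, 0, 0, 0, 1, 0, 0, 0, 0, 1])

```text
time_s: 13.05
tool_pos: [0.555, 0.0458, 0.0545]
tcp_rot: [-3.141, -0.001, -1.307]
wrist_force: [2.6, -5.3, 4.6]
finger_gap: 0.0275
```

Emit:
step_arm(moves=[-0.02, 0, 0, 0, 1, 0, 0, 0, 0, 1, -0.01, 0, 0, 0, 1, 0, 0, 0, 0, 1, 0, 0, 0, 0, 1])

```text
time_s: 13.47
tool_pos: [0.5549, 0.046, 0.0545]
tcp_rot: [-3.141, -0.002, -1.308]
wrist_force: [2.3, -7.9, 3.7]
finger_gap: 0.0274
```

Emit:
step_arm(moves=[-0.02, 0, 0, 0, 1, 0, 0, 0, 0, 1, 0, 0, 0, 0, 1, 0, 0, 0, 0, 1, 0, 0, 0, 0, 1])

```text
time_s: 13.88
tool_pos: [0.5549, 0.0462, 0.0546]
tcp_rot: [-3.141, -0.003, -1.308]
wrist_force: [2.8, -10.5, 4.2]
finger_gap: 0.0276
```

```bash
python3 chk.py w8
```

```text
{'time_s': np.float64(13.8833), 'tool_pos': array([0.5549, 0.0462, 0.0546]), 'tcp_rot': array([-3.1414e+00, -2.8000e-03, -1.3083e+00]), 'wrist_force': array([  2.8032, -10.4561,   4.1658]), 'ft_torque': array([-2.2615, -0.6788,  0.014 ])}
TCP XY 0.04606218637206832 0.0011750621620796758
flange 1474 -0.021242098858364734 0.02198372534751074 0.00037081324457300356 0.02302775353307697 0.005783430621951309
```

Emit:
step_arm(moves=[-0.01, -0.01, 0, 0.2, 1, 0, -0.01, 0, 0.2, 1, 0, 0, 0, 0.2, 1, 0, 0, 0, 0.2, 1, 0, 0, 0, 0.2, 1])

```text
time_s: 14.35
tool_pos: [0.553, 0.0458, 0.0545]
tcp_rot: [3.14, -0.005, -1.813]
wrist_force: [-4.8, -14.1, 10.7]
finger_gap: 0.0273
```

```bash
cat > st.py <<'E'
from h import *
s=arm.get_state(); print({k:np.round(v,4) for k,v in s.items() if k in('tool_pos','tcp_rot','wrist_force','ft_torque','time_s','finger_gap')},'q6',s['q'][5],'eff6',s['effort'][5])
C=np.array([.568,.002]);th=np.radians(105.1); ex=np.array([np.cos(th),np.sin(th)]); ey=np.array([-ex[1],ex[0]])
print('TCP XY',((s['tool_pos'][:2]-C)@ex*1000).round(2),((s['tool_pos'][:2]-C)@ey*1000).round(2),'F along slot',(s['wrist_force'][:2]@ex).round(2),'across',(s['wrist_force'][:2]@ey).round(2))
E
python3 st.py
```

```text
{'time_s': np.float64(14.35), 'tool_pos': array([0.553 , 0.0458, 0.0545]), 'tcp_rot': array([ 3.1398, -0.0049, -1.8131]), 'wrist_force': array([ -4.8299, -14.1344,  10.7261]), 'ft_torque': array([-3.088 ,  1.0332,  0.3742]), 'finger_gap': np.float64(0.0273)} q6 -1.2436562830309388 eff6 -1.6080247610807419
TCP XY 46.15 3.04 F along slot -12.39 across 8.35
```

Emit:
step_arm(moves=[0, 0, 0, 0, 1, 0, 0, 0, 0, 1, 0, 0, 0, 0, 1, 0, 0, 0, 0, 1, 0, 0, 0, 0, 1])

```text
time_s: 14.77
tool_pos: [0.5536, 0.0458, 0.0545]
tcp_rot: [3.141, -0.004, -1.809]
wrist_force: [-3.9, -12.4, 9.1]
finger_gap: 0.0274
```

```bash
python3 st.py
```

```text
{'time_s': np.float64(14.7667), 'tool_pos': array([0.5536, 0.0458, 0.0545]), 'tcp_rot': array([ 3.1405, -0.0044, -1.8088]), 'wrist_force': array([ -3.8885, -12.4056,   9.0736]), 'ft_torque': array([-2.9099,  0.7171, -0.0462]), 'finger_gap': np.float64(0.0274)} q6 -1.2480682669371743 eff6 -0.025366218178533018
TCP XY 46.1 2.52 F along slot -10.96 across 6.99
```

Emit:
step_arm(moves=[-0.02, -0.035, 0, 0.1, 1, 0, 0, 0, 0.2, 1, 0, 0, 0, 0.2, 1, 0, 0, 0, 0.2, 1, 0, 0, 0, 0.1, 1])

```text
time_s: 15.18
tool_pos: [0.5536, 0.0458, 0.0545]
tcp_rot: [3.142, -0.006, -2.214]
wrist_force: [-8.0, -15.6, 14.8]
finger_gap: 0.0276
```

```bash
python3 st.py
```

```text
{'time_s': np.float64(15.1833), 'tool_pos': array([0.5536, 0.0458, 0.0545]), 'tcp_rot': array([ 3.1415, -0.0062, -2.2138]), 'wrist_force': array([ -8.0151, -15.6338,  14.7706]), 'ft_torque': array([-3.4895,  1.4649,  0.4187]), 'finger_gap': np.float64(0.0276)} q6 -0.8427257864495247 eff6 0.34337662160396576
TCP XY 46.0 2.45 F along slot -13.01 across 11.81
```

```bash
python3 chk.py w9;python3 - <<'E'
from h import *
p,d,c=load('w9');P=cloud(c,d);C=np.array([.568,.002]);th=np.radians(105.1); ex=np.array([np.cos(th),np.sin(th)]); ey=np.array([-ex[1],ex[0]])
X=(P[...,:2]-C)@ex; Y=(P[...,:2]-C)@ey
for lo,hi in[(.034,.0385),(.04,.044)]:
    m=(P[...,2]>lo)&(P[...,2]<hi)&(abs(X-.05)<.05)&(abs(Y)<.04); print(m.sum(),X[m].min(),X[m].max(),Y[m].min(),Y[m].max())
E
```

```text
{'time_s': np.float64(15.1833), 'tool_pos': array([0.5536, 0.0458, 0.0545]), 'tcp_rot': array([ 3.1415, -0.0062, -2.2138]), 'wrist_force': array([ -8.0151, -15.6338,  14.7706]), 'ft_torque': array([-3.4895,  1.4649,  0.4187])}
TCP XY 0.04599815642048073 0.0024543994995862204
flange 1673 -0.010110287643417929 0.030811264325919158 0.010350488341250614 0.02314285985072159 0.005995310267187706
1412 0.02314285985072159 0.0820142471821013 -0.010110287643417929 0.030796943842661084
686 0.0323812933666357 0.08306732263716111 -0.02462458323938749 0.030811264325919158
```

View pics/w9.png

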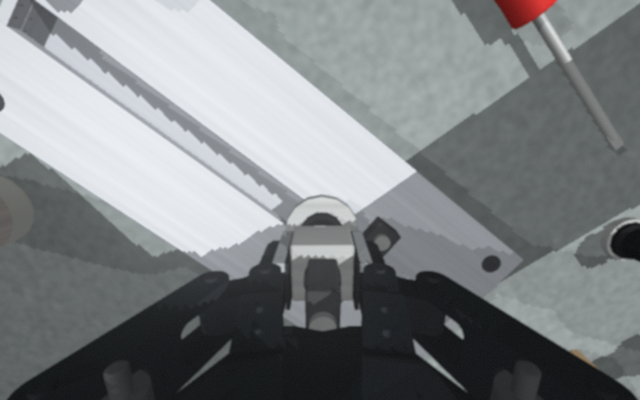

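```bash
cat > flc.py <<'E'
from h import *
import sys
p,d,c=load(sys.argv[1]); yaw=float(sys.argv[2]); P=cloud(c,d);C=np.array([.568,.002]);th=np.radians(105.1); ex=np.array([np.cos(th),np.sin(th)]); ey=np.array([-ex[1],ex[0]])
T=np.array(eval(sys.argv[3])); z=float(sys.argv[4])
m=(abs(P[...,2]-z)<.0025)&(np.hypot(P[...,0]-T[0],P[...,1]-T[1])<.0255)
q=P[m][:,:2]
A=[];b=[]
for a in np.arange(-60,61,5):
    u=np.array([np.cos(yaw+np.radians(a)),np.sin(yaw+np.radians(a))]); A.append([*u,1]); b.append(np.percentile(q@u,99.7))
r=np.linalg.lstsq(np.array(A),np.array(b),rcond=None)[0]; print('free',len(q),((r[:2]-C)@ex*1e3).round(2),((r[:2]-C)@ey*1e3).round(2),'R',r[2]*1e3)
r=np.linalg.lstsq(np.array(A)[:,:2],np.array(b)-.0217,rcond=None)[0]; print('R fixed',((r-C)@ex*1e3).round(2),((r-C)@ey*1e3).round(2))
E
python3 flc.py w8 -1.308 [.5549,.0462] .0372; python3 flc.py w9 -2.2138 [.5536,.0458] .0372; python3 flc.py w5 -1.307 [.57,-.012] .0675;python3 fit.py w9
```

```text
free 1359 44.78 0.51 R 21.359702737517814
R fixed 45.18 0.51
free 1364 44.89 3.34 R 21.374137054447303
R fixed 45.13 3.04
free 1367 -14.89 1.07 R 21.359253541652816
R fixed -14.49 1.07
slot rows 43 width 0.01949050950639186
slot centre y=0.0008+0.0028 x resid 0.00019243526271499404
edges centre y=0.0006+0.0093 x 34 0.1300479113393076
xmin -0.15448339072140252
n 57007 0.030050601258461908
```

Emit:
step_arm(moves=[0.027, -0.034, -0.015, 0, 1, 0, 0, 0, 0, 1, 0, 0, 0, 0, 1, 0, 0, 0, 0, 1, 0, 0, 0, 0, 1])

```text
time_s: 15.65
tool_pos: [0.5539, 0.0455, 0.0545]
tcp_rot: [3.14, -0.005, -2.208]
wrist_force: [-6.1, -9.9, 9.5]
finger_gap: 0.0276
```

```bash
python3 st.py
```

```text
{'time_s': np.float64(15.65), 'tool_pos': array([0.5539, 0.0455, 0.0545]), 'tcp_rot': array([ 3.1398, -0.0048, -2.2083]), 'wrist_force': array([-6.1214, -9.9211,  9.532 ]), 'ft_torque': array([-2.2755,  1.2846,  0.0424]), 'finger_gap': np.float64(0.0276)} q6 -0.8500173206898368 eff6 0.031734597869217396
TCP XY 45.66 2.25 F along slot -7.98 across 8.49
```

Emit:
step_arm(moves=[0.012, -0.015, -0.03, 0, 1, 0, 0, 0, 0, 1, 0, 0, 0, 0, 1, 0, 0, 0, 0, 1, 0, 0, 0, 0, 1])

```text
time_s: 16.07
tool_pos: [0.5543, 0.0456, 0.0546]
tcp_rot: [3.139, -0.004, -2.208]
wrist_force: [-1.7, -7.6, -0.4]
finger_gap: 0.0276
```

```bash
python3 st.py
```

```text
{'time_s': np.float64(16.0667), 'tool_pos': array([0.5543, 0.0456, 0.0546]), 'tcp_rot': array([ 3.1391, -0.0039, -2.2078]), 'wrist_force': array([-1.7394, -7.5994, -0.353 ]), 'ft_torque': array([-1.5764,  0.511 ,  0.1173]), 'finger_gap': np.float64(0.0276)} q6 -0.8510770195055243 eff6 0.08069946896284819
TCP XY 45.61 1.84 F along slot -6.88 across 3.66
```

Emit:
step_arm(moves=[0, 0, 0, 0.15, 1, 0, 0, 0, 0.15, 1, 0, 0, 0, 0.15, 1, 0, 0, 0, 0.15, 1, 0, 0, 0, 0, 1])

```text
time_s: 16.48
tool_pos: [0.5548, 0.0454, 0.0546]
tcp_rot: [3.141, -0.004, -2.512]
wrist_force: [-0.9, -7.9, -1.4]
finger_gap: 0.0272
```

```bash
python3 st.py; python3 chk.py w10
```

```text
{'time_s': np.float64(16.4833), 'tool_pos': array([0.5548, 0.0454, 0.0546]), 'tcp_rot': array([ 3.1411, -0.004 , -2.5125]), 'wrist_force': array([-0.948 , -7.9297, -1.4051]), 'ft_torque': array([-1.733 , -0.0081,  0.0469]), 'finger_gap': np.float64(0.0272)} q6 -0.5464750053431973 eff6 1.3386650383472443
TCP XY 45.38 1.4 F along slot -7.41 across 2.98
{'time_s': np.float64(16.4833), 'tool_pos': array([0.5548, 0.0454, 0.0546]), 'tcp_rot': array([ 3.1411, -0.004 , -2.5125]), 'wrist_force': array([-0.948 , -7.9297, -1.4051]), 'ft_torque': array([-1.733 , -0.0081,  0.0469])}
TCP XY 0.0453780172983401 0.0014002326705562038
flange 1837 -0.00514795434109762 0.030930938397291254 0.012891492028096817 0.023102270035709686 0.005918813485874912
```

```bash
python3 flc.py w10 -2.5125 [.5548,.0454] .0372
```

```text
free 1363 45.41 1.53 R 22.36898761235607
R fixed 45.12 2.27
```

Emit:
step_arm(moves=[-0.04, -0.015, 0, 0, 1, 0, 0, 0, 0.1, 1, 0, 0, 0, 0.1, 1, 0, 0, 0, 0.1, 1, 0, 0, 0, 0, 1])

```text
time_s: 16.95
tool_pos: [0.5557, 0.0455, 0.0546]
tcp_rot: [-3.141, -0.005, -2.661]
wrist_force: [-1.3, -8.7, -2.0]
finger_gap: 0.0277
```

```bash
python3 st.py; python3 chk.py w11
```

```text
{'time_s': np.float64(16.95), 'tool_pos': array([0.5557, 0.0455, 0.0546]), 'tcp_rot': array([-3.1413, -0.0048, -2.661 ]), 'wrist_force': array([-1.304 , -8.6702, -1.9517]), 'ft_torque': array([-2.0055,  0.2832,  0.0832]), 'finger_gap': np.float64(0.0277)} q6 -0.3976117420604449 eff6 0.9190132655203342
TCP XY 45.24 0.52 F along slot -8.03 across 3.52
{'time_s': np.float64(16.95), 'tool_pos': array([0.5557, 0.0455, 0.0546]), 'tcp_rot': array([-3.1413, -0.0048, -2.661 ]), 'wrist_force': array([-1.304 , -8.6702, -1.9517]), 'ft_torque': array([-2.0055,  0.2832,  0.0832])}
TCP XY 0.045242236050100845 0.0005247211680632751
flange 1864 -0.0035212874639945707 0.030959531185672 0.013719121860838715 0.02327447662683969 0.00601453453694422
```

Emit:
step_arm(moves=[0, 0, 0, 0.08, 1, 0, 0, 0, 0.08, 1, 0, 0, 0, 0.08, 1, 0, 0, 0, 0.04, 1, 0, 0, 0, 0, 1])

```text
time_s: 17.42
tool_pos: [0.556, 0.0455, 0.0546]
tcp_rot: [-3.14, -0.004, -2.799]
wrist_force: [-1.0, -8.0, -2.9]
finger_gap: 0.027
```

```bash
python3 st.py
```

```text
{'time_s': np.float64(17.4167), 'tool_pos': array([0.556 , 0.0455, 0.0546]), 'tcp_rot': array([-3.1404, -0.0042, -2.7993]), 'wrist_force': array([-0.9758, -8.0001, -2.8983]), 'ft_torque': array([-2.0904, -0.0113,  0.1236]), 'finger_gap': np.float64(0.027)} q6 -0.25936533519290894 eff6 0.5156891606748104
TCP XY 45.12 0.21 F along slot -7.47 across 3.03
```

Emit:
step_arm(moves=[0, 0, 0.012, 0.04, 1, 0, 0, 0, 0.04, 1, 0, 0, 0, 0.04, 1, 0, 0, 0, 0.03, 1, 0, 0, 0, 0, 1])

```text
time_s: 17.83
tool_pos: [0.5562, 0.0455, 0.0546]
tcp_rot: [-3.14, -0.004, -2.874]
wrist_force: [-1.2, -9.4, 1.0]
finger_gap: 0.0273
```

```bash
python3 st.py; python3 chk.py w12; python3 flc.py w12 -2.86 [.556,.0455] .0372
```

```text
{'time_s': np.float64(17.8333), 'tool_pos': array([0.5562, 0.0455, 0.0546]), 'tcp_rot': array([-3.1399, -0.0037, -2.8738]), 'wrist_force': array([-1.1967, -9.3949,  1.0469]), 'ft_torque': array([-2.0609,  0.1801,  0.1431]), 'finger_gap': np.float64(0.0273)} q6 -0.1848509240269194 eff6 0.4083007760345936
TCP XY 45.07 0.09 F along slot -8.76 across 3.6
{'time_s': np.float64(17.8333), 'tool_pos': array([0.5562, 0.0455, 0.0546]), 'tcp_rot': array([-3.1399, -0.0037, -2.8738]), 'wrist_force': array([-1.1967, -9.3949,  1.0469]), 'ft_torque': array([-2.0609,  0.1801,  0.1431])}
TCP XY 0.045066164719798296 8.84679114730436e-05
flange 1909 -0.014476449359874213 0.031021072954348583 0.008272311797237185 0.023295716738860345 0.006007456683259915
free 1383 45.7 -1.34 R 23.759900881729436
R fixed 45.66 1.1
```

View pics/w12.png

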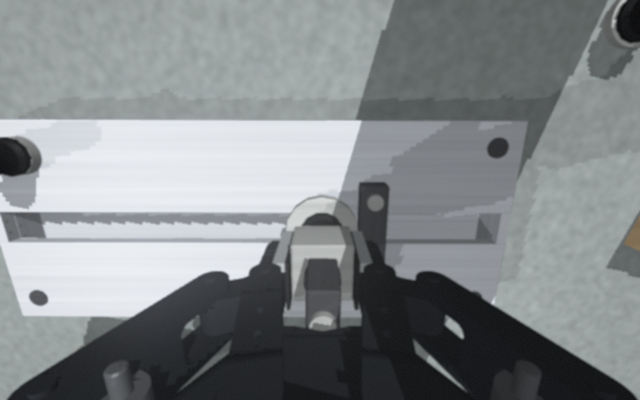

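Emit:
step_arm(moves=[0, 0, 0, 0, -0.2, 0, 0, 0, 0, -0.2, 0, 0, 0, 0, -0.2, 0, 0, 0, 0, -0.2, 0, 0, 0, 0, -0.2])

```text
time_s: 18.3
tool_pos: [0.5576, 0.0471, 0.0553]
tcp_rot: [3.141, -0.0, -2.872]
wrist_force: [0.2, 0.1, 0.3]
finger_gap: 0.0508
```

```bash
python3 st.py; python3 chk.py w13; python3 flc.py w13 -2.87 [.556,.0455] .0372;  python3 - <<'E'
from h import *
p,d,c=load('w13');P=cloud(c,d); s=[.5562,.046]
n=np.hypot(P[...,0]-s[0],P[...,1]-s[1])<.03
for nm,lo,hi in [('block',.080,.088),('nut',.108,.12)]:
    q=P[n&(P[...,2]>lo)&(P[...,2]<hi)]
    r=cv2.minAreaRect(q[:,:2].astype(np.float32)); print(nm,len(q),np.median(q[:,2]).round(4),np.round(r[0],4),np.round(r[1],4),round(r[2],1))
E
```

```text
{'time_s': np.float64(18.3), 'tool_pos': array([0.5576, 0.0471, 0.0553]), 'tcp_rot': array([ 3.1412e+00, -2.0000e-04, -2.8720e+00]), 'wrist_force': array([0.1706, 0.1266, 0.2742]), 'ft_torque': array([ 0.0272, -0.0422,  0.0071]), 'finger_gap': np.float64(0.0508)} q6 -0.18556007671202088 eff6 9.041555131261703e-05
TCP XY 46.21 -1.74 F along slot 0.08 across -0.2
{'time_s': np.float64(18.3), 'tool_pos': array([0.5576, 0.0471, 0.0553]), 'tcp_rot': array([ 3.1412e+00, -2.0000e-04, -2.8720e+00]), 'wrist_force': array([0.1706, 0.1266, 0.2742]), 'ft_torque': array([ 0.0272, -0.0422,  0.0071])}
TCP XY 0.046214649440270754 -0.00174165555309157
flange 2749 -0.02881765253765073 0.031002264828349658 0.0010923061453494646 0.02319960253365472 0.007756063760402991
free 1488 45.65 -1.67 R 23.99953615350614
R fixed 45.63 1.05
block 2673 0.0839 [0.555  0.0456] [0.0286 0.0571] 15.0
nut 2192 0.1144 [0.5519 0.0441] [0.019  0.0564] 8.5
```

View pics/w13.png

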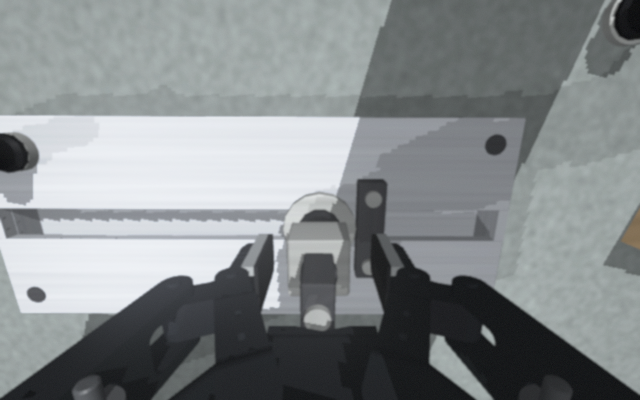

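```bash
python3 - <<'E'
from h import *
p,d,c=load('w13');P=cloud(c,d); s=[.556,.0455]
C=np.array([.568,.002]);th=np.radians(105.1); ex=np.array([np.cos(th),np.sin(th)]); ey=np.array([-ex[1],ex[0]])
X=(P[...,:2]-C)@ex*1e3; Y=(P[...,:2]-C)@ey*1e3
for nm,lo,hi,r in [('block',.080,.088,.021),('nut',.110,.119,.0145)]:
    m=((P[...,2]>lo)&(P[...,2]<hi)&(abs(X-45)<r*1e3)&(abs(Y-1)<26)).astype(np.uint8)
    n,l,st,ce=cv2.connectedComponentsWithStats(m)
    for k in range(1,n):
        if st[k,4]<60: continue
        q=np.stack([X[l==k],Y[l==k]],-1).astype(np.float32); r_=cv2.minAreaRect(q); print(nm,st[k],np.round(r_[0],2),np.round(r_[1],1),round(r_[2],1))
E
```

```text
block [ 286  236   64   60 2206] [44.79  1.17] [28.1 28.3] 0.4
nut [ 300  277   36   54 1801] [44.94  4.12] [19.  11.8] 89.6
```

Emit:
step_arm(moves=[0.05, -0.02, -0.3, 0, -0.2, 0.045, -0.02, -0.4, 0, -0.2, 0, 0, -0.3, 0, -0.2, 0, 0, -0.14, 0, -0.2, 0, 0, 0, 0, -0.2])

```text
time_s: 18.77
tool_pos: [0.5562, 0.0449, 0.0911]
tcp_rot: [-3.141, 0.002, -2.872]
wrist_force: [-0.6, 0.8, 0.4]
finger_gap: 0.0513
```

Emit:
step_arm(moves=[0, 0, 0, 0, -0.2, 0, 0, 0, 0, -0.2, 0, 0, 0, 0, -0.2, 0, 0, 0, 0, -0.2, 0, 0, 0, 0, -0.2])

```text
time_s: 19.18
tool_pos: [0.5552, 0.0448, 0.0892]
tcp_rot: [3.142, -0.001, -2.872]
wrist_force: [0.1, -0.3, -0.5]
finger_gap: 0.0513
```

```bash
python3 st.py; cat > nb.py <<'E'
from h import *
import sys
p,d,c=grab('wrist',sys.argv[1]);P=cloud(c,d)
C=np.array([.568,.002]);th=np.radians(105.1); ex=np.array([np.cos(th),np.sin(th)]); ey=np.array([-ex[1],ex[0]])
X=(P[...,:2]-C)@ex*1e3; Y=(P[...,:2]-C)@ey*1e3
for nm,lo,hi,r in [('block',.080,.088,.024),('nut',.110,.119,.0145)]:
    m=((P[...,2]>lo)&(P[...,2]<hi)&(abs(X-45)<r*1e3)&(abs(Y-1)<26)).astype(np.uint8)
    n,l,st,ce=cv2.connectedComponentsWithStats(m)
    for k in range(1,n):
        if st[k,4]<60: continue
        q=np.stack([X[l==k],Y[l==k]],-1).astype(np.float32); r_=cv2.minAreaRect(q); print(nm,st[k],np.round(r_[0],2),np.round(r_[1],1),round(r_[2],1),'z',np.median(P[...,2][l==k]))
E
python3 nb.py w14
```

```text
{'time_s': np.float64(19.1833), 'tool_pos': array([0.5552, 0.0448, 0.0892]), 'tcp_rot': array([ 3.1416e+00, -7.0000e-04, -2.8724e+00]), 'wrist_force': array([ 0.0774, -0.3211, -0.4537]), 'ft_torque': array([0.0318, 0.0096, 0.0295]), 'finger_gap': np.float64(0.0513)} q6 -0.18863807633287782 eff6 9.499131465418031e-05
TCP XY 44.67 1.25 F along slot -0.33 across 0.01
block [ 296  217   51   48 1409] [44.68  1.34] [28.1 28.1] 0.9 z 0.0838781068788654
nut [ 309  243   26   51 1288] [44.91  1.06] [25.1 11.6] 90.0 z 0.11461464293357515
```

View pics/w14.png

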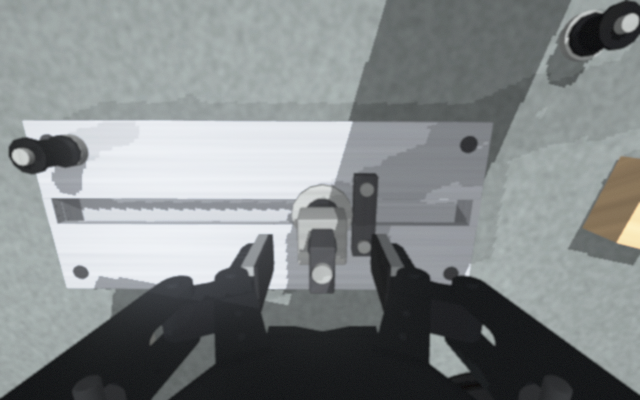

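Emit:
step_arm(moves=[0, 0.015, 0, 0, -0.2, 0, 0, 0, 0, 1, 0, 0, 0, 0, 1, 0, 0, 0, 0, 1, 0, 0, 0, 0, 1], grip_force=60)

```text
time_s: 19.65
tool_pos: [0.5554, 0.0451, 0.0898]
tcp_rot: [-3.141, 0.0, -2.872]
wrist_force: [-1.2, -2.7, 0.1]
finger_gap: 0.011
```

Emit:
step_arm(moves=[0, 0, 0, 0, 1, 0, 0, 0, 0, 1, 0, 0, 0, 0, 1, 0, 0, 0, 0, 1, 0, 0, 0, 0, 1])

```text
time_s: 20.07
tool_pos: [0.5553, 0.0451, 0.0897]
tcp_rot: [-3.141, 0.0, -2.873]
wrist_force: [-1.3, -2.6, 4.3]
finger_gap: 0.011
```

```bash
python3 st.py
```

```text
{'time_s': np.float64(20.0667), 'tool_pos': array([0.5553, 0.0451, 0.0897]), 'tcp_rot': array([-3.1411e+00,  2.0000e-04, -2.8726e+00]), 'wrist_force': array([-1.3258, -2.6004,  4.3343]), 'ft_torque': array([-0.6439,  0.0194,  0.0654]), 'finger_gap': np.float64(0.011)} q6 -0.1878529444151608 eff6 0.05456954939290881
TCP XY 44.87 1.02 F along slot -2.17 across 1.96
```

Emit:
step_arm(moves=[0, 0, 0, 0.1, 1, 0, 0, 0, 0.1, 1, 0, 0, 0, 0.1, 1, 0, 0, 0, 0.1, 1, 0, 0, 0, 0, 1])

```text
time_s: 20.48
tool_pos: [0.5554, 0.0451, 0.0897]
tcp_rot: [-3.141, 0.0, -3.075]
wrist_force: [-0.3, -3.1, 4.4]
finger_gap: 0.0107
```

```bash
python3 st.py
```

```text
{'time_s': np.float64(20.4833), 'tool_pos': array([0.5554, 0.0451, 0.0897]), 'tcp_rot': array([-3.1411e+00,  3.0000e-04, -3.0747e+00]), 'wrist_force': array([-0.3216, -3.0981,  4.4262]), 'ft_torque': array([-7.239e-01, -3.000e-04, -2.530e-02]), 'finger_gap': np.float64(0.0107)} q6 0.014339408872384548 eff6 0.8861969411373138
TCP XY 44.88 0.98 F along slot -2.91 across 1.12
```

Emit:
step_arm(moves=[0, 0, 0, 0.1, 1, 0, 0, 0, 0.1, 1, 0, 0, 0, 0.1, 1, 0, 0, 0, 0.1, 1, 0, 0, 0, 0, 1])

```text
time_s: 20.9
tool_pos: [0.5553, 0.0451, 0.0897]
tcp_rot: [-3.141, 0.0, 3.01]
wrist_force: [-0.8, -2.8, 4.6]
finger_gap: 0.0108
```

```bash
python3 st.py; python3 nb.py w15
```

```text
{'time_s': np.float64(20.9), 'tool_pos': array([0.5553, 0.0451, 0.0897]), 'tcp_rot': array([-3.1412e+00,  3.0000e-04,  3.0101e+00]), 'wrist_force': array([-0.7504, -2.8426,  4.6337]), 'ft_torque': array([-0.8485, -0.0143, -0.0698]), 'finger_gap': np.float64(0.0108)} q6 0.2127462177094477 eff6 0.8970551379024982
TCP XY 44.89 1.01 F along slot -2.55 across 1.46
block [290 211  54  29 643] [45.53  9.92] [11.8 28.2] 83.4 z 0.08373627181270499
nut [ 279  242   69   51 1574] [41.72  2.54] [24.3 30. ] 67.4 z 0.11465469112104654
```

View pics/w15.png

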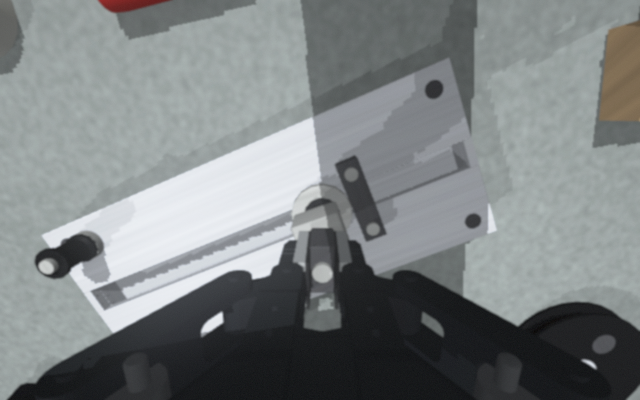

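Emit:
step_arm(moves=[0, 0, 0, 0.1, 1, 0, 0, 0, 0.1, 1, 0, 0, 0, 0.1, 1, 0, 0, 0, 0.1, 1, 0, 0, 0, 0, 1])

```text
time_s: 21.37
tool_pos: [0.5554, 0.0451, 0.0897]
tcp_rot: [-3.141, 0.0, 2.811]
wrist_force: [-0.1, -4.3, 3.4]
finger_gap: 0.0106
```

```bash
python3 st.py
```

```text
{'time_s': np.float64(21.3667), 'tool_pos': array([0.5554, 0.0451, 0.0897]), 'tcp_rot': array([-3.1414e+00,  5.0000e-04,  2.8110e+00]), 'wrist_force': array([-0.0594, -4.2866,  3.4397]), 'ft_torque': array([-0.8696, -0.0262, -0.0383]), 'finger_gap': np.float64(0.0106)} q6 0.4118117739972688 eff6 0.9071811474859715
TCP XY 44.9 0.96 F along slot -4.12 across 1.17
```

Emit:
step_arm(moves=[0, 0, 0, 0.1, 1, 0, 0, 0, 0.1, 1, 0, 0, 0, 0.1, 1, 0, 0, 0, 0.1, 1, 0, 0, 0, 0, 1])

```text
time_s: 21.78
tool_pos: [0.5554, 0.0451, 0.0897]
tcp_rot: [-3.142, 0.001, 2.612]
wrist_force: [0.0, -4.9, 4.4]
finger_gap: 0.011
```

```bash
python3 st.py; python3 nb.py w16
```

```text
{'time_s': np.float64(21.7833), 'tool_pos': array([0.5554, 0.0451, 0.0897]), 'tcp_rot': array([-3.1415e+00,  6.0000e-04,  2.6118e+00]), 'wrist_force': array([ 0.0345, -4.9239,  4.4339]), 'ft_torque': array([-0.8584, -0.0902,  0.0061]), 'finger_gap': np.float64(0.011)} q6 0.6110865895036532 eff6 0.9156933054327965
TCP XY 44.91 0.91 F along slot -4.76 across 1.25
block [288 208  66  33 627] [51.96  8.28] [18.2 37.1] 44.3 z 0.08362936728203146
nut [ 279  242   65   51 1556] [42.05  4.42] [24.7 28.5] 43.7 z 0.11468987689571782
```

View pics/w16.png

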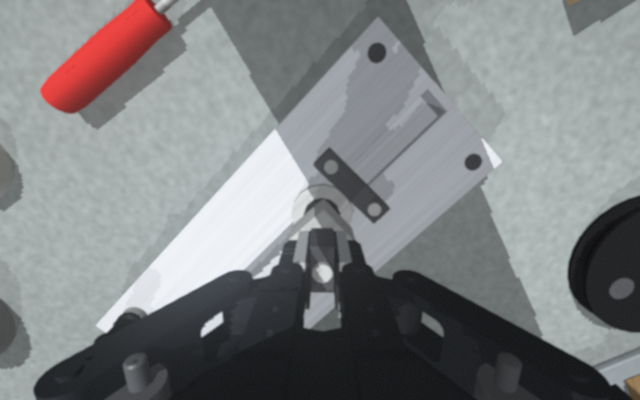

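```bash
python3 - <<'E'
import cv2
a=cv2.imread('pics/w16.png'); cv2.imwrite('pics/c5.png',cv2.resize(a[140:300,250:400],None,fx=4,fy=3.7,interpolation=cv2.INTER_CUBIC))
E
```

```text
(no output)
```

View pics/c5.png

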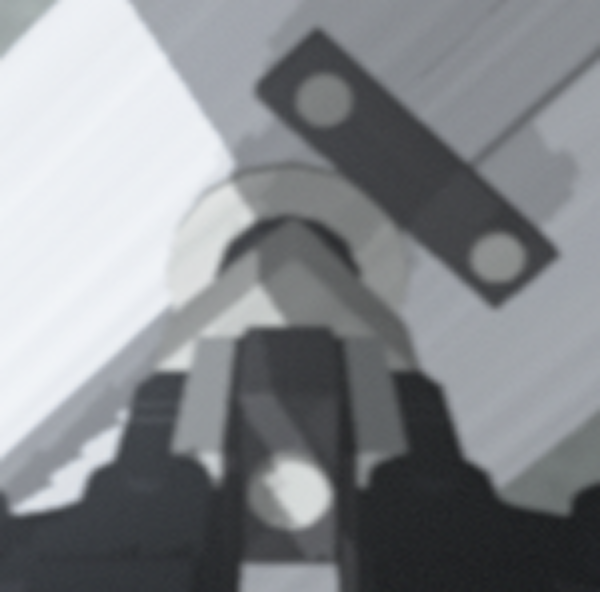

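Emit:
step_arm(moves=[0, 0, 0, 0.1, 1, 0, 0, 0, 0.1, 1, 0, 0, 0, 0.1, 1, 0, 0, 0, 0.1, 1, 0, 0, 0, 0, 1])

```text
time_s: 22.25
tool_pos: [0.5554, 0.0451, 0.0897]
tcp_rot: [-3.142, 0.001, 2.412]
wrist_force: [0.6, -4.1, 4.6]
finger_gap: 0.0108
```

```bash
python3 st.py
```

```text
{'time_s': np.float64(22.25), 'tool_pos': array([0.5554, 0.0451, 0.0897]), 'tcp_rot': array([-3.1416e+00,  5.0000e-04,  2.4116e+00]), 'wrist_force': array([ 0.5705, -4.092 ,  4.5636]), 'ft_torque': array([-0.9552, -0.0425, -0.0399]), 'finger_gap': np.float64(0.0108)} q6 0.8112292770021239 eff6 0.8802453428506851
TCP XY 44.91 0.94 F along slot -4.1 across 0.52
```

Emit:
step_arm(moves=[0, 0, 0, 0.1, 1, 0, 0, 0, 0.1, 1, 0, 0, 0, 0, 1, 0, 0, 0, 0, 1, 0, 0, 0, 0, 1])

```text
time_s: 22.67
tool_pos: [0.5554, 0.0451, 0.0897]
tcp_rot: [-3.142, 0.001, 2.315]
wrist_force: [0.1, -4.9, 5.1]
finger_gap: 0.0106
```

```bash
python3 st.py
```

```text
{'time_s': np.float64(22.6667), 'tool_pos': array([0.5554, 0.0451, 0.0897]), 'tcp_rot': array([-3.1416e+00,  5.0000e-04,  2.3147e+00]), 'wrist_force': array([ 0.098 , -4.9232,  5.0509]), 'ft_torque': array([-1.1157, -0.1157, -0.1777]), 'finger_gap': np.float64(0.0106)} q6 0.9081131663179863 eff6 -0.13640677090734243
TCP XY 44.85 0.95 F along slot -4.78 across 1.19
```

Emit:
step_arm(moves=[0, 0, 0, 0.05, 1, 0, 0, 0, 0.05, 1, 0, 0, 0, 0.05, 1, 0, 0, 0, 0.05, 1, 0, 0, 0, 0.02, 1])

```text
time_s: 23.08
tool_pos: [0.5554, 0.045, 0.0897]
tcp_rot: [-3.142, 0.001, 2.204]
wrist_force: [0.1, -5.3, 5.5]
finger_gap: 0.0105
```

```bash
python3 st.py
```

```text
{'time_s': np.float64(23.0833), 'tool_pos': array([0.5554, 0.045 , 0.0897]), 'tcp_rot': array([-3.1416e+00,  7.0000e-04,  2.2038e+00]), 'wrist_force': array([ 0.1004, -5.2885,  5.5326]), 'ft_torque': array([-1.0448, -0.1181,  0.2319]), 'finger_gap': np.float64(0.0105)} q6 1.0190042683940679 eff6 0.3220513556152582
TCP XY 44.81 0.95 F along slot -5.13 across 1.28
```

Emit:
step_arm(moves=[0, 0, 0, 0.05, 1, 0, 0, 0, 0.05, 1, 0, 0, 0, 0.05, 1, 0, 0, 0, 0.05, 1, 0, 0, 0, 0.02, 1])

```text
time_s: 23.5
tool_pos: [0.5554, 0.045, 0.0896]
tcp_rot: [-3.142, 0.001, 2.094]
wrist_force: [0.2, -5.3, 3.9]
finger_gap: 0.0111
```

```bash
python3 st.py;  python3 nb.py w17; python3 - <<'E'
import cv2
a=cv2.imread('pics/w17.png'); cv2.imwrite('pics/c6.png',cv2.resize(a[140:300,250:400],None,fx=4,fy=3.7,interpolation=cv2.INTER_CUBIC))
E
```

```text
{'time_s': np.float64(23.5), 'tool_pos': array([0.5554, 0.045 , 0.0896]), 'tcp_rot': array([-3.1416e+00,  7.0000e-04,  2.0938e+00]), 'wrist_force': array([ 0.1904, -5.3384,  3.8838]), 'ft_torque': array([-1.1052, -0.1847,  0.3006]), 'finger_gap': np.float64(0.0111)} q6 1.1289670195634134 eff6 0.36251334473490715
TCP XY 44.8 0.96 F along slot -5.2 across 1.21
block [299 212  54  28 632] [55.08  0.77] [10.8 29. ] 4.5 z 0.08364965525879235
nut [ 278  242   88   51 1719] [49.82  0.21] [29.3 30.6] 52.3 z 0.11457820569765736
```

View pics/c6.png

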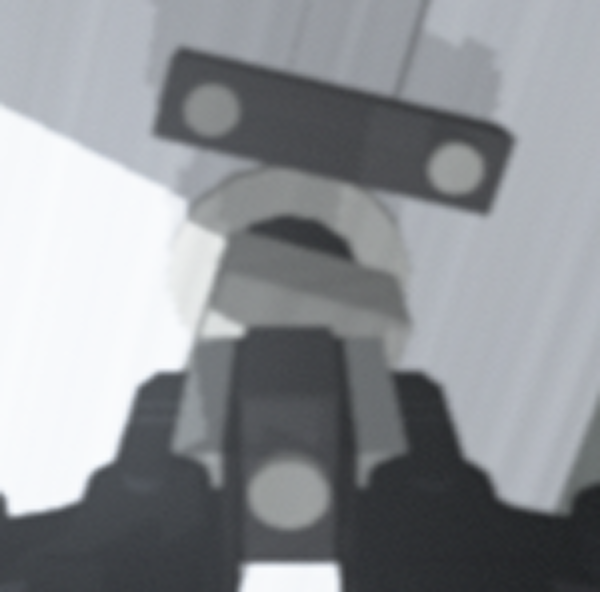

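Emit:
step_arm(moves=[0, 0, 0, 0, 1, 0, 0, 0, 0, 1, 0, 0, 0, 0, 1, 0, 0, 0, 0, 1, 0, 0, 0, 0, 1])

```text
time_s: 23.97
tool_pos: [0.5554, 0.045, 0.0896]
tcp_rot: [3.142, 0.001, 2.095]
wrist_force: [0.8, -6.3, 4.0]
finger_gap: 0.0107
```

```bash
python3 st.py
```

```text
{'time_s': np.float64(23.9667), 'tool_pos': array([0.5554, 0.045 , 0.0896]), 'tcp_rot': array([3.1416e+00, 6.0000e-04, 2.0950e+00]), 'wrist_force': array([ 0.7961, -6.2674,  4.0234]), 'ft_torque': array([-1.0966, -0.1564,  0.1523]), 'finger_gap': np.float64(0.0107)} q6 1.1277278167422893 eff6 0.15262533444911242
TCP XY 44.77 0.96 F along slot -6.26 across 0.86
```

Emit:
step_arm(moves=[0, 0, 0, 0, -0.3, 0, 0, 0, 0, -0.3, 0, 0, 0, 0, -0.3, 0, 0, 0, 0, -0.3, 0, 0, 0, 0, -0.3])

```text
time_s: 24.38
tool_pos: [0.5549, 0.0455, 0.0892]
tcp_rot: [-3.141, -0.001, 2.092]
wrist_force: [0.1, -0.4, 0.5]
finger_gap: 0.0557
```

```bash
python3 st.py; python3 nb.py w18; python3 - <<'E'
import cv2
a=cv2.imread('pics/w18.png'); cv2.imwrite('pics/c7.png',cv2.resize(a[140:300,250:400],None,fx=4,fy=3.7,interpolation=cv2.INTER_CUBIC))
E
```

```text
{'time_s': np.float64(24.3833), 'tool_pos': array([0.5549, 0.0455, 0.0892]), 'tcp_rot': array([-3.1409e+00, -6.0000e-04,  2.0920e+00]), 'wrist_force': array([ 0.0801, -0.4209,  0.4832]), 'ft_torque': array([ 0.0023, -0.0282, -0.0454]), 'finger_gap': np.float64(0.0557)} q6 1.1312040248872566 eff6 -0.025514893932268023
TCP XY 45.39 1.35 F along slot -0.43 across 0.03
block [ 292  213   61   58 1381] [45.1   0.98] [28.2 28.1] 86.8 z 0.08382609160039547
nut [ 309  244   26   51 1282] [45.11  1.16] [24.6 11.8] 15.1 z 0.11453655531544421
```

View pics/c7.png

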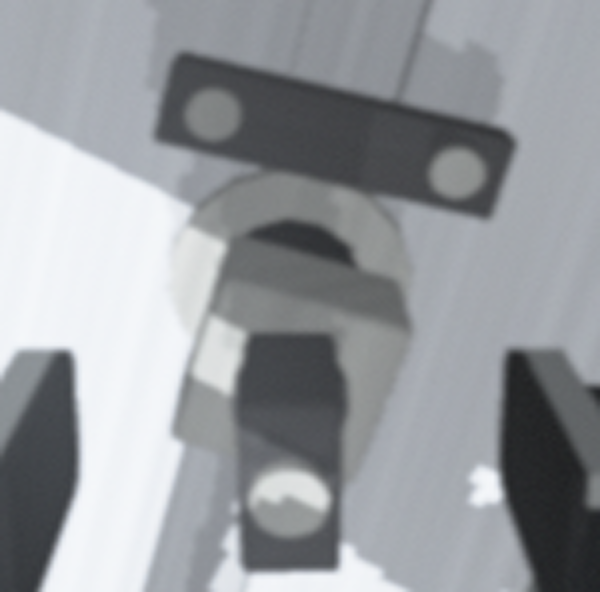

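Emit:
step_arm(moves=[0, 0, 0, 0, 1, 0, 0, 0, 0, 1, 0, 0, 0, 0, 1, 0, 0, 0, 0, 1, 0, 0, 0, 0, 1])

```text
time_s: 24.85
tool_pos: [0.5552, 0.0452, 0.0897]
tcp_rot: [-3.142, 0.0, 2.091]
wrist_force: [-1.4, -0.9, 3.2]
finger_gap: 0.0109
```

```bash
python3 st.py
```

```text
{'time_s': np.float64(24.85), 'tool_pos': array([0.5552, 0.0452, 0.0897]), 'tcp_rot': array([-3.1415e+00,  2.0000e-04,  2.0911e+00]), 'wrist_force': array([-1.4192, -0.8729,  3.2152]), 'ft_torque': array([-0.1049,  0.2411,  0.15  ]), 'finger_gap': np.float64(0.0109)} q6 1.1318953271551504 eff6 0.23706285282969475
TCP XY 45.06 1.14 F along slot -0.47 across 1.6
```

Emit:
step_arm(moves=[0, 0, 0, 0.05, 1, 0, 0, 0, 0.05, 1, 0, 0, 0, 0.05, 1, 0, 0, 0, 0.04, 1, 0, 0, 0, 0.02, 1])

```text
time_s: 25.27
tool_pos: [0.5552, 0.0452, 0.0897]
tcp_rot: [3.142, 0.0, 1.984]
wrist_force: [-2.0, -0.5, 5.2]
finger_gap: 0.0107
```

```bash
python3 st.py
```

```text
{'time_s': np.float64(25.2667), 'tool_pos': array([0.5552, 0.0452, 0.0897]), 'tcp_rot': array([3.1416e+00, 1.0000e-04, 1.9839e+00]), 'wrist_force': array([-2.025 , -0.4885,  5.2254]), 'ft_torque': array([-0.211 ,  0.3286,  0.3383]), 'finger_gap': np.float64(0.0107)} q6 1.2390975530088146 eff6 0.35298803821206093
TCP XY 45.08 1.08 F along slot 0.06 across 2.08
```

Emit:
step_arm(moves=[0, 0, 0, 0, 1, 0, 0, 0, 0, -0.3, 0, 0, 0, 0, -0.3, 0, 0, 0, 0, -0.3, 0, 0, 0, 0, -0.3])

```text
time_s: 25.68
tool_pos: [0.5551, 0.0453, 0.0893]
tcp_rot: [-3.141, -0.0, 1.986]
wrist_force: [-0.3, 0.2, -0.7]
finger_gap: 0.0554
```

Emit:
step_arm(moves=[0, 0, -0.3, 0, -0.3, 0, 0, -0.6, 0, -0.3, 0, 0, -0.9, 0, -0.3, 0, 0, -0.9, 0, -0.3, 0, 0, -0.6, 0, -0.3])

```text
time_s: 26.1
tool_pos: [0.5557, 0.0453, 0.1915]
tcp_rot: [3.14, 0.001, 1.986]
wrist_force: [1.0, -0.2, -0.2]
finger_gap: 0.0555
```

Emit:
step_arm(moves=[0, 0, -0.3, 0, -0.3, 0, 0, 0, 0, -0.3, 0, 0, 0, 0, -0.3, 0, 0, 0, 0, -0.3, 0, 0, 0, 0, -0.3])

```text
time_s: 26.52
tool_pos: [0.5545, 0.0452, 0.1961]
tcp_rot: [-3.139, -0.001, 1.986]
wrist_force: [-0.4, -0.4, -0.3]
finger_gap: 0.0558
```

```bash
python3 st.py; python3 nb.py w19; python3 - <<'E'
from h import *
p,d,c=load('w19');P=cloud(c,d);C=np.array([.568,.002]);th=np.radians(105.1); ex=np.array([np.cos(th),np.sin(th)]); ey=np.array([-ex[1],ex[0]])
X=(P[...,:2]-C)@ex*1e3; Y=(P[...,:2]-C)@ey*1e3;Z=P[...,2]
m=(abs(Z-.0372)<.002)&(np.hypot(X-45,Y-1)<24.0);print('flange',m.sum(),X[m].min(),X[m].max(),Y[m].min(),Y[m].max(),Z[m].mean(), 'tilt',np.polyfit(X[m],Z[m]*1e3,1)[0],np.polyfit(Y[m],Z[m]*1e3,1)[0])
m=(abs(Z-.042)<.002)&(abs(X-75)<15)&(abs(Y)<35);print('stop',X[m].min(),X[m].max(),Y[m].min(),Y[m].max())
p,d,c=grab('scene','s2'); u,v=map(int,proj(c,[.556,.0455,.07])); a=cv2.imread('pics/s2.png'); b=cv2.imread('pics/w19.png')
u=min(max(u,60),580)
cv2.imwrite('pics/c8.png',np.hstack([cv2.resize(a[max(0,v-60):max(0,v-60)+120,u-60:u+60],(400,400),interpolation=2),cv2.resize(b[100:300,220:420],(400,400),interpolation=2)]))
E
```

```text
{'time_s': np.float64(26.5167), 'tool_pos': array([0.5545, 0.0452, 0.1961]), 'tcp_rot': array([-3.1392e+00, -7.0000e-04,  1.9858e+00]), 'wrist_force': array([-0.3954, -0.4233, -0.3236]), 'ft_torque': array([-0.0477, -0.0559, -0.0027]), 'finger_gap': np.float64(0.0558)} q6 1.237196121476274 eff6 4.734647404802672e-05
TCP XY 45.22 1.8 F along slot -0.31 across 0.49
block [306 176  35  35 521] [44.84  0.97] [28.  28.4] 87.0 z 0.08382290198479508
nut [316 188  14  30 406] [45.03  1.14] [24.  10.8] 9.0 z 0.11452452821425925
flange 449 30.794179259734747 65.71528245185083 -20.39762431804767 22.61161655664624 0.036976905776657756 tilt 0.0014832904360720467 -0.0052300418210116904
stop 66.57634077058688 82.69655874629461 -28.862785201882616 30.96132589325484
```

View pics/c8.png

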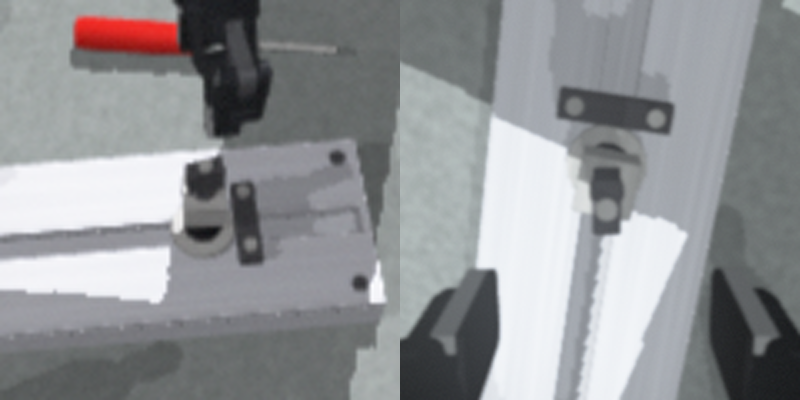

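```bash
python3 -c "
from h import *
print(arm.hand_in())"
```

```text
the job is handed in; nothing more can be done
None
```

The guide post is clamped upright at the stop, and I handed the job in at about 26.5 s of the 72 s allowed. I can't confirm the verdict, because the hand-in reports none.

**What I did**
- I took the post out of the rest and lowered it lengthwise into the slot with the flange about 59 mm clear of the stop.
- I slid it until the wrist read about 11 N along the slot.
- I turned it clockwise a quarter turn, then tightened the nut to about 1.36 rad. The nut torque was still rising, to about 0.34 N m.
- I then let go and raised the arm.

**Last checks**
- **At the stop:** the post axis is 44.8 mm along the plate and the stop face is at 66.6 mm, so the 22 mm flange radius reaches it.
- **Upright:** the flange lies flat on the plate, and the block and nut centres agree to about 0.3 mm.
- **Gripper:** it is clear of everything, with no force on the wrist.

**What was less clean**
- **Friction while turning:** friction at the stop dragged the post sideways by about 2.3 mm. The force along the slot rose to 13 N, so I backed off to about 7–9 N and re-centred it. The 10 N press was therefore not constant.
- **Head angle:** the post turned with the nut while it was slack. The head now sits about 3° past square, which is inside the roughly 8° you allowed. A mid-turn view with the block partly hidden read about 7°.
- **Clamp load:** this is my estimate from the nut angle and torque, about 50–70 N. I did not measure it directly.

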